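# Line up the fired cups in the glazing lane

## Robot

A 6-joint arm with a two-finger parallel gripper is mounted at the origin on the work surface. World frame = base frame: x ahead of the robot, y to its left, z up, the work surface at z = 0. Lengths are in mm, angles in rad, forces in N, time in s.
With the tool pointing down it reaches from about 375 to 825 mm from the base axis. Payload 5.5 kg.
Tool frame: the origin (TCP) lies on the centre line of the jaws, within the pads' length; the fingertips stand 11 mm ahead of it and the grasp point (between the pads) lies 8 mm behind it; y points along the fingers, z is the direction in which the jaws open and shut, and the axes are right-handed (so a half turn about y gives the same grasp; the last joint's range is limited). The gripper opens to 85 mm and grips with 20 to 120 N. Pads are 22 mm wide; open, the fingers measure 114 mm over their backs; the gripper's body (76 mm by 85 mm) begins 54 mm behind the grasp point. The pads swing forward as they close: fully open they stand 13 mm farther back than shut.
Start: joints at [-1.17, 0.314, -0.047, 1.21, 0, 1.571], TCP at [234.089, -552.446, 242.299] pointing down, gripper open.
Joint ranges: [-2.67, 2.67], [-0.69, 1.73], [-1.03, 1.25], [-2.08, 2.16], [-1.42, 1.45], [-3.14, 3.14]. Speed limits (rad/s): [2.39, 2.39, 3.01, 3.14, 3.14, 3.14].

## Interface

Orientations are given as a rotation vector (axis times angle).
In Python, from plant import r gives the robot as it stands.
- The arm moves only by the tool apply_moves, never from a script. Its argument "motion" is a list of rows, each an object of numbers: "x", "y", "z": the shift along the tool's x, y, z in cm; "roll": the turn about the tool's y in degrees; "grip": the opening in per cent of the stroke, from 0 (shut) to 100 (fully open). A call has 1 to 20 rows; each row shifts and turns the pose as measured when the row begins, along the tool's axes as they then stand; what a row does not reach is not made up. A row lasts 1/10 s, in which the tool goes at most 50 mm and 8.59 degrees, less where a joint would pass 70% of its speed; a pose out of reach is approached as far as the arm can. A call with a gripper value outside its range is refused whole. The fingers move at their own pace and stop on an object; "squeeze" is the grip in N (left out, the last holds). Time passes only in rows, so rows that do not move let the fingers close. It gives the time, the measured TCP pose, the force and the opening at its end, in the units of the state.
- r.get_obs(): the state, without advancing time (a new reading comes with each control period).
- r.capture(name): name is "scene" or "top"; returns a dict with "color" (480x640x3 uint8, red, green, blue), "mtx" (3x3 intrinsics, pixels), "k1" (the pictures are not rectified: a ray, as slopes to the right and down, at radius r is drawn at 1 + k1 r^2 times it, then the intrinsics apply), "eye" and "orientation" of the camera in the world. Camera axes: x right, y down, z forward; pixel columns grow to the right and rows downward; lengths in mm; the calibration is good to about 2 mm. A picture is of the moment at which its call begins. There is no depth.
- r.finish_job(): hands the job in, once; it reports no verdict.
The state is a dict: "clock": time; "joint_positions": joint angles; "dq": joint speeds; "effort": joint torques, N m; "eef_pos": TCP position; "eef_rot": TCP orientation; "contact_force": force on the tool from outside, world axes, zero at the start; "torque": the same for the moment, N m; "finger_gap": finger opening in mm.
Only numpy, scipy, OpenCV 4.12 (cv2) and the standard library are available. Lean on these libraries where they do the work, as an engineer would, in place of code of your own. Each camera call takes 0.05 s, during which the arm holds its last target. There are 200 camera calls.

## Task

Turn the turntable so that the bay with the clay cups comes out from under the wire rack to the middle of the open side. Then bring every cup, those from that bay and any standing on the bench, to the mouth of the lane and slide them in along the bench one after another (never lowering one in from above), until they all stand upright in single file between the rails, closed up against one another and against the end stop. Leave the bowl and the lid on the turntable and do not disturb the boot, jar and spatula.

Things in the scene. Friction and masses are not known exactly. Their poses are not given: they have to be found in the camera images.
- cup1_center (a point): Small fired-clay cup, a plain straight terracotta cylinder 46 mm in diameter and 50 mm tall, about 90 g, open at the top (the 4 mm thick wall is to be held from outside). Point at its centre, 25 mm above its underside; z is its upright axis. Starts in the cup bay of the turntable, three places side by side on an arc. Absent (None) in some runs: there are 3 to 5 cups in all.
- cup2_center (a point): Small fired-clay cup, a plain straight terracotta cylinder 46 mm in diameter and 50 mm tall, about 90 g, open at the top (the 4 mm thick wall is to be held from outside). Point at its centre, 25 mm above its underside; z is its upright axis. Starts in the cup bay of the turntable, three places side by side on an arc. Absent (None) in some runs: there are 3 to 5 cups in all.
- cup3_center (a point): Small fired-clay cup, a plain straight terracotta cylinder 46 mm in diameter and 50 mm tall, about 90 g, open at the top (the 4 mm thick wall is to be held from outside). Point at its centre, 25 mm above its underside; z is its upright axis. Starts in the cup bay of the turntable, three places side by side on an arc. Absent (None) in some runs: there are 3 to 5 cups in all.
- cup4_center (a point): Small fired-clay cup, a plain straight terracotta cylinder 46 mm in diameter and 50 mm tall, about 90 g, open at the top (the 4 mm thick wall is to be held from outside). Point at its centre, 25 mm above its underside; z is its upright axis. Starts on the bench on the robot's side of the lane. Absent (None) in some runs: there are 3 to 5 cups in all.
- cup5_center (a point): Small fired-clay cup, a plain straight terracotta cylinder 46 mm in diameter and 50 mm tall, about 90 g, open at the top (the 4 mm thick wall is to be held from outside). Point at its centre, 25 mm above its underside; z is its upright axis. Starts on the bench on the robot's side of the lane. Absent (None) in some runs: there are 3 to 5 cups in all.
- lane_stop (a point): Point at bench height on the lane's centre line, at the inner face of the wooden end stop (58 mm high). x points along the lane from mouth to stop, y across it, z up. The lane has no floor (cups slide on the bench): two fixed wooden rails 34 mm high, 14 mm thick, 54 mm apart inside, run 235 mm from the stop. n closed-up cups fill n x 46 mm.
- strap (a point): Middle of the second of two steel straps across the lane, 14 mm wide, at 23 and 69 mm from the stop, underside 58 mm and top 63 mm above the bench: cups pass below, fingers do not, so the first cups are driven under them by pushing on the cups that follow. Point at 58 mm height.
- lane_mouth (a point): Point at bench height on the lane's centre line at the mouth end of the parallel rails, 235 mm from the stop, axes as lane_stop. From here two flared rails of the same height run 54 mm further out and widen the mouth to about 100 mm; beyond them is free bench.
- hub (a point): Centre of the round wooden turntable (350 mm in diameter) at the height of its top, 30 mm above the bench. It turns either way, several turns, about this vertical axis, by about 1 N at the rim, and stays where left. A hub 44 mm thick stands 30 mm above its top. Three dividers 20 mm high, 8 mm thick, 120 degrees apart, make three equal bays.
- cup_bay (a point): Point on the turntable's top in the middle of the bay that holds cups, 115 mm from the axis; it turns with the table. The dividers lie 60 degrees either side of it and opposite it. At the rim end of each divider, 155 mm from the axis, stands an upright round wooden knob for turning the table, 22 mm thick, its top 95 mm above the bench. The other bays hold a bowl and a lid.
- open_side (a point): Fixed point 30 mm above the bench, 115 mm from the turntable's axis, in the middle of its open side (towards the robot); the cup bay is there when cup_bay is over it. x points from here to the axis.
- rack_edge (a point): Middle of the front edge of the wire drying rack over the rear of the turntable, 35 mm behind its axis, 155 mm above the bench, axes as open_side. Fixed wires 6 mm thick, 40 mm apart, run 165 mm back from here (along x) and 85 mm to either side, to two posts 165 mm high; they bar the way from above.
- bowl_center (a point): Shallow terracotta bowl, 80 mm wide, 30 mm high, in another bay of the turntable, to stay there. Point on its axis 12 mm above its underside.
- lid_center (a point): Terracotta lid, a disc of 72 mm with a small knob, in the third bay, to stay there. Point on its axis 12 mm above its underside.
- boot: Bystander: clay boot 160 mm long, 110 mm high, on the bench. Origin under its centre.
- jar: Bystander: white glazed jar, 72 mm wide, 60 mm high. Origin under its centre.
- spatula: Bystander: wooden-handled spatula lying on the bench. Origin under its centre.
There are look-alikes about, which are no part of the job. Leave any green look-alike of the part that bears cup4_center alone.

How it is judged:
By the outcome, as a careful person would: the job done as asked, in the order asked, and still so for the second after the job is handed in, with the robot touching nothing.
Of cup1, cup2, cup3, cup4, cup5 only 3 to 5 are there at a start; the rules pass over those that are not, and their reading is None.
At some moment in a run one of cup1, cup2, cup3, cup4, cup5 may be knocked a few centimetres aside while the robot is not near it.
Once in a run the grip may slacken for a moment while it holds something.
It also fails if it takes over 210 s, if anything falls off the work surface, if the arm or the gripper's body presses on something with over 40 N, if the wrist force passes 120 N, or if a joint passes its speed limit or range.

## Working session

There is one attempt and no reset: what is moved stays moved. The work goes in short steps, Python scripts to look and compute and a tool call to move; the robot and the scene stay as the last step left them, time stands still between calls to the robot, and variables do not carry over. Pictures are saved under pics/ and viewed, about 12 in all and at most 16, crops included, and the job is handed in when it is done.

Besides the shell and the picture viewer there is one more tool, called after ">>>" as name(argument=value, ...), one argument or row to a line, values as JSON. apply_moves: Moves the arm, as the interface text tells. Its arguments: {"type":"object","properties":{"motion":{"type":"array","items":{"type":"object","properties":{"x":{"type":"number"},"y":{"type":"number"},"z":{"type":"number"},"roll":{"type":"number"},"grip":{"type":"number"}}}},"squeeze":{"type":"number"}},"required":["motion"]}

```bash
ls; mkdir -p pics
cat > h.py <<'E'
import numpy as np, cv2
from scipy.spatial.transform import Rotation as R
from plant import r
def cap(name,fn=None):
    c=r.capture(name)
    if fn: cv2.imwrite(fn,c['color'][:,:,::-1])
    return c
def Rm(c):
    o=np.array(c['orientation'],float)
    return o if o.shape==(3,3) else R.from_rotvec(o).as_matrix()
def ray(c,u,v,h):
    K=np.array(c['mtx']); d=np.array([(u-K[0,2])/K[0,0],(v-K[1,2])/K[1,1]])
    s=d.copy()
    for _ in range(20): s=d/(1+c['k1']*(s@s))
    w=Rm(c)@np.array([s[0],s[1],1]); e=np.array(c['eye'])
    return e+w*(h-e[2])/w[2]
def proj(c,p):
    q=Rm(c).T@(np.array(p,float)-np.array(c['eye'])); s=q[:2]/q[2]; s=s*(1+c['k1']*(s@s))
    K=np.array(c['mtx']); return np.array([K[0,0]*s[0]+K[0,2],K[1,1]*s[1]+K[1,2]])
E
python3 - <<'E'
from h import *
for n in('scene','top'):
    c=cap(n,f'pics/{n}0.png'); print(n,c['mtx'],c['k1'],c['eye'],c['orientation'])
o=r.get_obs();print(o)
print(R.from_rotvec(o['eef_rot']).as_matrix().round(3))
E
```

```text
pics
scene [[534.80306208   0.         318.87334977]
 [  0.         534.80306208 235.38526663]
 [  0.           0.           1.        ]] -0.0831223345765841 [1036.74570249  389.70397224 1094.22098813] [-1.27696038 -2.49355364  0.71768051]
top [[585.8351945    0.         314.8556002 ]
 [  0.         585.8351945  245.68051617]
 [  0.           0.           1.        ]] -0.17683905210096718 [ 259.54562381    5.95425081 1459.80509199] [-2.14860243  2.04852781 -0.23890069]
{'clock': 0.1, 'joint_positions': array([-1.17002986e+00,  3.14148993e-01, -4.79782376e-02,  1.21021289e+00,
       -8.25988504e-06,  1.57081371e+00]), 'dq': array([-1.56571431e-03, -9.75700549e-05,  2.43875074e-03, -1.93306406e-03,
        2.16407948e-04, -1.66140072e-03]), 'effort': array([-5.92379547e-04, -5.40765631e+01,  3.40541911e+01,  1.12540042e-02,
       -4.76607545e-05, -8.75751567e-06]), 'eef_pos': array([ 233.87345808, -551.98959681,  241.52493563]), 'eef_rot': array([-0.40679322,  2.00287834, -1.99979206]), 'contact_force': array([-0.14601841, -0.00041643, -0.07546207]), 'torque': array([0.0046144 , 0.03086123, 0.02050311]), 'finger_gap': 84.95163066036979}
[[-0.921 -0.001  0.39 ]
 [-0.39   0.001 -0.921]
 [ 0.    -1.    -0.002]]
```

View pics/scene0.png

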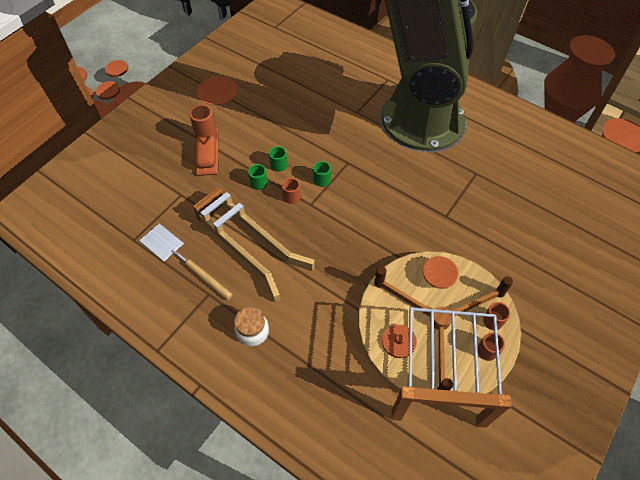

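View pics/top0.png

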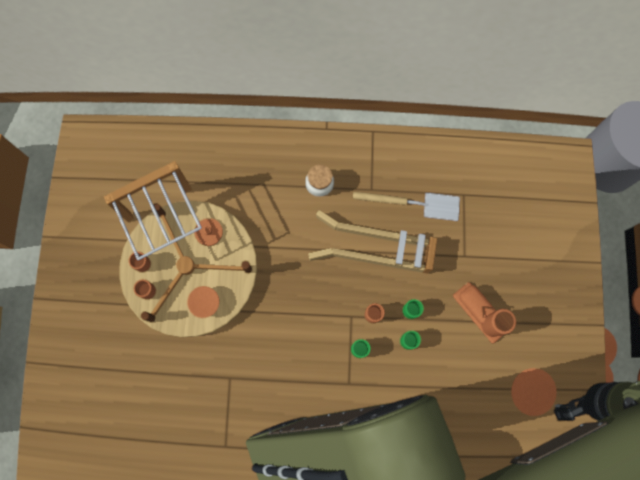

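The scene picture shows two cups in the bay under the rack (around 498,314 and 490,346), one terracotta cup (291,190) among three green ones, and the lane with its mouth towards the turntable. I'll measure these now.

```bash
cat >> h.py <<'E'
def blobs(c,lo,hi,lo2=None,hi2=None,amin=60):
    hsv=cv2.cvtColor(c['color'],cv2.COLOR_RGB2HSV)
    m=cv2.inRange(hsv,lo,hi)
    n,l,s,ct=cv2.connectedComponentsWithStats(m)
    return m,[(ct[i],s[i]) for i in range(1,n) if s[i][4]>=amin]
E
python3 - <<'E'
from h import *
t=cap('top');s=cap('scene')
def P(c,n,u,v,h): print(n,ray(c,u,v,h).round(0))
for n,u,v,h in [('hub',185,265,60),('knobA',247,267,95),('knobB',149,317,95),('knobC',160,210,95),('railend near parallel',333,251,34),('flare near',311,255,34),('flare far',319,214,34),('rail far',336,226,34),('stop',432,252,58),('strap1',420,251,63),('strap2',403,249,63),('cup4',375,313,50),('rackL',135,256,155),('rackR',199,229,155),('jar',320,175,60),('cupa',144,288,80),('cupb',139,261,80)]: P(t,'T '+n,u,v,h)
for n,u,v,h in [('hub',442,319,60),('knobA',380,270,95),('knobB',506,281,95),('knobC',446,381,95),('flare far',276,296,34),('par far',268,272,34),('flare near',312,265,34),('par near',290,254,34),('stop',207,197,58),('strap2',229,214,63),('strap1',216,203,63),('cup4',291,184,50),('rackL',411,310,155),('rackR',495,316,155),('cupa',498,309,80),('cupb',490,340,80),('cupb',490,352,80)]: P(s,'S '+n,u,v,h)
for nm,c in(('T',t),('S',s)):
    for lo,hi in (((45,80,30),(85,255,255)),((0,140,60),(9,255,255))):
        m,b=blobs(c,lo,hi)
        for ct,st in b: print(nm,lo,ct.round(0),st[:5],ray(c,*ct,40).round(0)[:2])
a=cv2.resize(s['color'][240:430,350:530],None,fx=3,fy=3,interpolation=2)
b=cv2.resize(t['color'][195:335,110:260],(540,570),interpolation=2)
b=cv2.resize(t['color'][180:340,100:260],(560,570),interpolation=2)
im=np.hstack([a,b]); im=cv2.resize(im,None,fx=0.72,fy=0.72); cv2.imwrite('pics/z1.png',im[:,:,::-1]);print(im.shape)
E
```

```text
T hub [522. 333.  60.]
T knobA [518. 175.  95.]
T knobB [386. 400.  95.]
T knobC [649. 401.  95.]
T railend near parallel [580. -29.  34.]
T flare near [567.  26.  34.]
T flare far [674.  11.  34.]
T rail far [645. -34.  34.]
T stop [ 584. -273.   58.]
T strap1 [ 584. -242.   63.]
T strap2 [ 587. -200.   63.]
T cup4 [ 428. -136.   50.]
T rackL [519. 431. 155.]
T rackR [590. 286. 155.]
T jar [770.  13.  60.]
T cupa [456. 424.  80.]
T cupb [522. 444.  80.]
S hub [531. 338.  60.]
S knobA [526. 178.  95.]
S knobB [393. 409.  95.]
S knobC [655. 409.  95.]
S flare far [682.  15.  34.]
S par far [646. -37.  34.]
S flare near [574.  33.  34.]
S par near [580. -25.  34.]
S stop [ 581. -274.   58.]
S strap2 [ 590. -195.   63.]
S strap1 [ 584. -241.   63.]
S cup4 [ 428. -137.   50.]
S rackL [595. 285. 155.]
S rackR [513. 423. 155.]
S cupa [453. 424.  80.]
S cupb [524. 441.  80.]
S cupb [547. 453.  80.]
T (45, 80, 30) [413. 309.] [402 299  22  20 332] [ 443. -229.]
T (45, 80, 30) [410. 340.] [400 331  21  19 314] [ 368. -225.]
T (45, 80, 30) [360. 348.] [351 339  20  19 301] [ 342. -104.]
S (45,
[... 249 characters left out ...]
0, 140, 60) [565.  87.] [545  58  49  52 763] [-325.  283.]
S (0, 140, 60) [116.  68.] [105  60  23  17 231] [ 379. -832.]
S (0, 140, 60) [217.  90.] [197  76  40  29 761] [ 278. -518.]
S (0, 140, 60) [114.  95.] [ 94  81  51  37 745] [ 461. -749.]
S (0, 140, 60) [206. 143.] [ 190  105   28   71 1129] [ 446. -406.]
S (0, 140, 60) [623. 133.] [603 118  37  35 753] [-250.  483.]
S (0, 140, 60) [291. 190.] [282 178  18  26 282] [ 437. -130.]
S (0, 140, 60) [440. 272.] [423 257  35  31 707] [423. 278.]
S (0, 140, 60) [499. 313.] [487 302  23  27 203] [437. 431.]
S (0, 140, 60) [396. 341.] [382 325  27  33 637] [619. 283.]
S (0, 140, 60) [489. 347.] [481 333  15  28 213] [519. 448.]
(410, 792, 3)
```

View pics/z1.png

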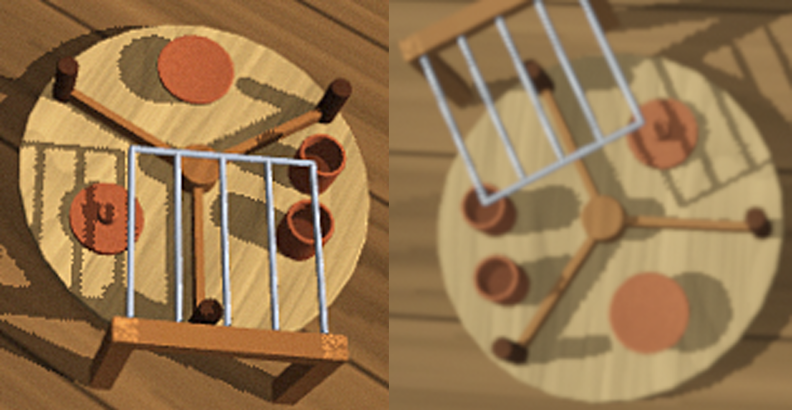

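>>> apply_moves(
  motion=[
    {"x": -3.4,"z": -2.7,"grip": 70},
    {"x": -3.4,"z": -2.7},
    {"x": -3.4,"z": -2.7},
    {"x": -3.4,"z": -2.7},
    {"x": -3.4,"z": -2.7},
    {"x": -3.4,"z": -2.7},
    {"x": -3.4,"z": -2.7},
    {"x": -3.4,"z": -2.7},
    {"x": -3.4,"z": -2.7},
    {"x": -3.4,"z": -2.7},
    {"x": -3.4,"z": -2.7},
    {"x": -3.4,"z": -2.7},
  ],
  squeeze=25,
)

```text
validation failed for argument at $.mo...
```

```bash
cat >> h.py <<'E'
def st():
    o=r.get_obs(); M=R.from_rotvec(o['eef_rot']).as_matrix()
    print('t',round(o['clock'],1),'pos',o['eef_pos'].round(0),'zyaw',np.degrees(np.arctan2(M[1,2],M[0,2])).round(1),'tilt',np.degrees(np.arccos(-M[2,1])).round(1),'gap',round(o['finger_gap'],1),'F',np.round(o['contact_force'],1),'j',np.round(o['joint_positions'],2))
    return o,M
def go(*pts,yaw=None):
    """tool-frame cm from the present pose to each waypoint in turn (world mm)"""
    o,M=st(); p=o['eef_pos']
    for q in pts:
        d=M.T@(np.array(q,float)-p)/10; print('to',q,'xyz cm',d.round(2),'len',np.linalg.norm(d).round(1),'rows>=',int(np.ceil(np.linalg.norm(d)/4.5))); p=np.array(q,float)
    if yaw is not None:
        z=np.degrees(np.arctan2(M[1,2],M[0,2])); e=(yaw-z+90)%180-90; print('roll deg (cw+)',round(-e,1))
E
python3 - <<'E'
from h import *
go((390,404,200),(390,404,88))
# lane fit: wood rails lines from refined clicks
t=cap('top');s=cap('scene')
a=cv2.resize(s['color'][180:310,190:330],(560,520),interpolation=2)
cv2.imwrite('pics/lane.png',a[:,:,::-1])
E
```

```text
t 0.2 pos [ 234. -552.  242.] zyaw -67.0 tilt 0.1 gap 85.3 F [-0.8 -0.1  0.2] j [-1.17  0.31 -0.05  1.21 -0.    1.57]
to (390, 404, 200) xyz cm [-51.67   4.27 -81.94] len 97.0 rows>= 22
to (390, 404, 88) xyz cm [-0.00e+00  1.12e+01  1.00e-02] len 11.2 rows>= 3
```

View pics/lane.png

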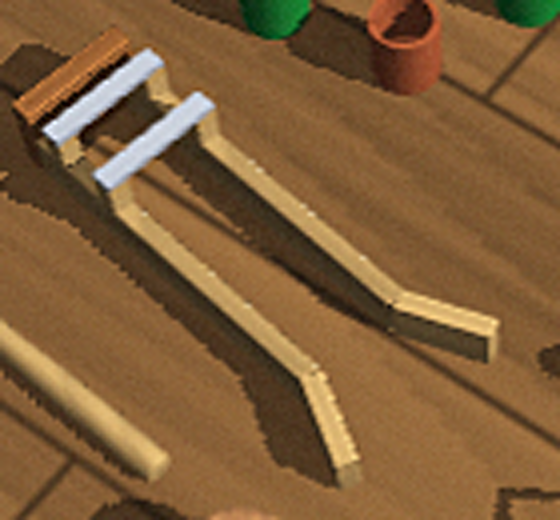

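>>> apply_moves(
  motion=[
    {"x": -3.4,"y": 0,"z": -2.7,"roll": 0,"grip": 70},
    {"x": -3.4,"y": 0,"z": -2.7,"roll": 0,"grip": 70},
    {"x": -3.4,"y": 0,"z": -2.7,"roll": 0,"grip": 70},
    {"x": -3.4,"y": 0,"z": -2.7,"roll": 0,"grip": 70},
    {"x": -3.4,"y": 0,"z": -2.7,"roll": 0,"grip": 70},
    {"x": -3.4,"y": 0,"z": -2.7,"roll": 0,"grip": 70},
    {"x": -3.4,"y": 0,"z": -2.7,"roll": 0,"grip": 70},
    {"x": -3.4,"y": 0,"z": -2.7,"roll": 0,"grip": 70},
    {"x": -3.4,"y": 0,"z": -2.7,"roll": 0,"grip": 70},
    {"x": -3.4,"y": 0,"z": -2.7,"roll": 0,"grip": 70},
    {"x": -3.4,"y": 0,"z": -2.7,"roll": 0,"grip": 70},
    {"x": -3.4,"y": 0,"z": -2.7,"roll": 0,"grip": 70},
  ],
  squeeze=25,
)

```text
clock: 1.5
eef_pos: [491.2, -83.7, 241.6]
eef_rot: [-0.393, 2.003, -2.01]
contact_force: [0.2, -0.2, -0.6]
finger_gap: 59.8
```

Run:
```python
from h import *
go((390,404,200),(390,404,88))
s=cap('scene')
for n,u,v,h in [('near bend in',388,303,34),('far bend in',318,370,34),('near in strap',203,143,34),('far in strap',128,186,34),('strap2 mid',155,140,63),('strap1 mid',105,96,63)]: print(n,ray(s,190+u/4,180+v/4,h).round(0))
```

```text
t 1.5 pos [491. -84. 242.] zyaw -67.7 tilt 0.3 gap 59.8 F [ 0.2 -0.2 -0.6] j [-0.17  0.12 -0.29  1.15 -0.    2.58]
to (390, 404, 200) xyz cm [ -9.15   3.99 -48.97] len 50.0 rows>= 12
to (390, 404, 88) xyz cm [ 0.03 11.2  -0.05] len 11.2 rows>= 3
near bend in [588. -28.  34.]
far bend in [645. -33.  34.]
near in strap [ 565. -186.   34.]
far in strap [ 614. -202.   34.]
strap2 mid [ 593. -194.   63.]
strap1 mid [ 586. -239.   63.]
```

>>> apply_moves(
  motion=[
    {"x": 0,"y": 0,"z": 0,"roll": -8.5,"grip": 70},
    {"x": 0,"y": 0,"z": 0,"roll": -8.5,"grip": 70},
    {"x": 0,"y": 0,"z": 0,"roll": -8.5,"grip": 70},
    {"x": 0,"y": 0,"z": 0,"roll": -8.5,"grip": 70},
    {"x": 0,"y": 0,"z": 0,"roll": -8.5,"grip": 70},
    {"x": 0,"y": 0,"z": 0,"roll": -8.5,"grip": 70},
    {"x": 0,"y": 0,"z": 0,"roll": -8.5,"grip": 70},
    {"x": 0,"y": 0,"z": 0,"roll": -8.5,"grip": 70},
    {"x": 0,"y": 0,"z": 0,"roll": -8.5,"grip": 70},
    {"x": 0,"y": 0,"z": 0,"roll": -8.5,"grip": 70},
    {"x": 0,"y": 0,"z": 0,"roll": -8.5,"grip": 70},
    {"x": 0,"y": 0,"z": 0,"roll": -8.5,"grip": 70},
    {"x": 0,"y": 0,"z": 0,"roll": -8.5,"grip": 70},
    {"x": 0,"y": 0,"z": 0,"roll": -8.5,"grip": 70},
    {"x": 0,"y": 0,"z": 0,"roll": -8.5,"grip": 70},
    {"x": 0,"y": 0,"z": 0,"roll": -8.5,"grip": 70},
    {"x": 0,"y": 0,"z": 0,"roll": -8.5,"grip": 70},
    {"x": 0,"y": 0,"z": 0,"roll": -8.5,"grip": 70},
    {"x": 0,"y": 0,"z": 0,"roll": -8.5,"grip": 70},
    {"x": 0,"y": 0,"z": 0,"roll": -8.5,"grip": 70},
  ],
)

```text
clock: 3.55
eef_pos: [493.0, -77.8, 241.1]
eef_rot: [-1.56, -0.203, 0.195]
contact_force: [-0.4, 0.3, 0.8]
finger_gap: 59.7
```

Run:
```python
from h import *
go((390,404,180),(390,404,88),yaw=107)
```

```text
t 3.5 pos [493. -78. 241.] zyaw 104.6 tilt 0.3 gap 59.7 F [-0.4  0.3  0.8] j [-0.16  0.12 -0.29  1.15  0.   -0.41]
to (390, 404, 180) xyz cm [ 2.11  6.15 49.22] len 49.6 rows>= 12
to (390, 404, 88) xyz cm [-0.05  9.2  -0.  ] len 9.2 rows>= 3
roll deg (cw+) -2.4
```

>>> apply_moves(
  motion=[
    {"x": 0.2,"y": 0.5,"z": 4.1,"roll": 0,"grip": 70},
    {"x": 0.2,"y": 0.5,"z": 4.1,"roll": 0,"grip": 70},
    {"x": 0.2,"y": 0.5,"z": 4.1,"roll": 0,"grip": 70},
    {"x": 0.2,"y": 0.5,"z": 4.1,"roll": 0,"grip": 70},
    {"x": 0.2,"y": 0.5,"z": 4.1,"roll": 0,"grip": 70},
    {"x": 0.2,"y": 0.5,"z": 4.1,"roll": 0,"grip": 70},
    {"x": 0.2,"y": 0.5,"z": 4.1,"roll": 0,"grip": 70},
    {"x": 0.2,"y": 0.5,"z": 4.1,"roll": 0,"grip": 70},
    {"x": 0.2,"y": 0.5,"z": 4.1,"roll": 0,"grip": 70},
    {"x": 0.2,"y": 0.5,"z": 4.1,"roll": 0,"grip": 70},
    {"x": 0.2,"y": 0.5,"z": 4.1,"roll": 0,"grip": 70},
    {"x": 0.2,"y": 0.5,"z": 4.1,"roll": 0,"grip": 70},
    {"x": 0,"y": 0,"z": 0,"roll": 0,"grip": 70},
  ],
)

```text
clock: 4.85
eef_pos: [391.1, 419.2, 179.5]
eef_rot: [-1.561, -0.207, 0.188]
contact_force: [0.2, -0.1, 0.0]
finger_gap: 59.8
```

Run:
```python
from h import *
go((390,404,180),(390,404,88),yaw=107)
```

```text
t 4.8 pos [391. 419. 180.] zyaw 104.4 tilt 0.7 gap 59.8 F [ 0.2 -0.1  0. ] j [ 0.82  0.29 -0.23  1.05 -0.01  0.57]
to (390, 404, 180) xyz cm [-0.48 -0.05 -1.44] len 1.5 rows>= 1
to (390, 404, 88) xyz cm [-0.11  9.2   0.  ] len 9.2 rows>= 3
roll deg (cw+) -2.6
```

>>> apply_moves(
  motion=[
    {"x": -0.5,"y": 0,"z": -1.4,"roll": 0,"grip": 70},
    {"x": 0,"y": 2.3,"z": 0,"roll": 0,"grip": 70},
    {"x": 0,"y": 2.3,"z": 0,"roll": 0,"grip": 70},
    {"x": 0,"y": 2.3,"z": 0,"roll": 0,"grip": 70},
    {"x": 0,"y": 2.3,"z": 0,"roll": 0,"grip": 70},
    {"x": 0,"y": 0,"z": 0,"roll": 0,"grip": 10},
    {"x": 0,"y": 0,"z": 0,"roll": 0,"grip": 10},
    {"x": 0,"y": 0,"z": 0,"roll": 0,"grip": 10},
    {"x": 0,"y": 0,"z": 0,"roll": 0,"grip": 10},
    {"x": 0,"y": 0,"z": 0,"roll": 0,"grip": 10},
    {"x": 0,"y": 0,"z": 0,"roll": 0,"grip": 10},
    {"x": 0,"y": 0,"z": 0,"roll": 0,"grip": 10},
  ],
)

```text
clock: 6.05
eef_pos: [390.3, 392.1, 87.9]
eef_rot: [-1.562, -0.201, 0.187]
contact_force: [-1.3, 1.7, -7.8]
finger_gap: 20.2
```

Run:
```python
from h import *
o,M=st()
s=cap('scene'); cv2.imwrite('pics/k.png',cv2.resize(s['color'][230:430,340:560],(660,600))[:,:,::-1])
hub=np.array([524.,335]);p=o['eef_pos'][:2]; d=p-hub; a0=np.degrees(np.arctan2(d[1],d[0])); print(np.hypot(*d),a0)
```

```text
t 6.0 pos [390. 392.  88.] zyaw 104.2 tilt 0.5 gap 20.2 F [-1.3  1.7 -7.8] j [ 0.79  0.33 -0.39  0.84 -0.01  0.54]
145.3971501889153 156.85980373116138
```

View pics/k.png

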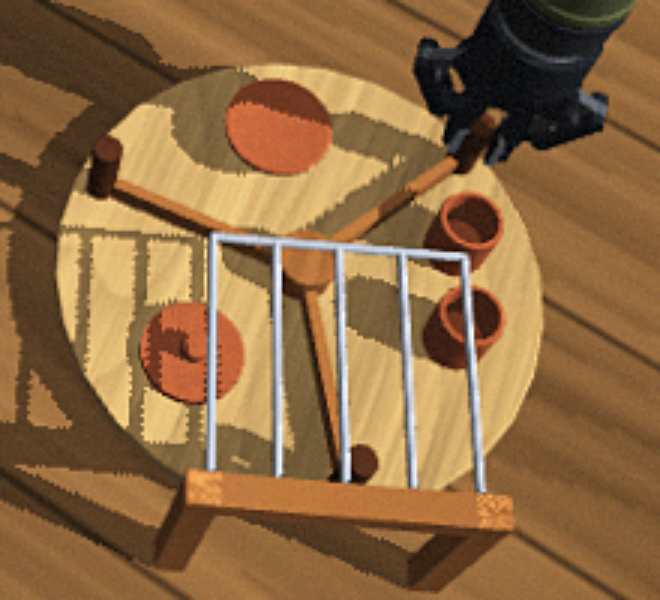

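Run:
```python
from h import *
o,M=st()
a=158.8
for k in range(14):
    f=lambda b:155*np.array([np.cos(np.radians(b)),np.sin(np.radians(b)),0])
    d=M.T@(f(a+8)-f(a))/10; print(a+8,d.round(2)); a+=8
```

```text
t 6.1 pos [390. 392.  88.] zyaw 104.2 tilt 0.5 gap 19.8 F [-1.6  0.9 -5.8] j [ 0.79  0.33 -0.39  0.84 -0.01  0.54]
166.8 [-1.13 -0.01 -1.85]
174.8 [-0.86 -0.01 -1.99]
182.8 [-0.57 -0.   -2.09]
190.8 [-0.28 -0.   -2.14]
198.8 [ 0.02  0.   -2.16]
206.8 [ 0.32  0.   -2.14]
214.8 [ 0.62  0.01 -2.07]
222.8 [ 0.9   0.01 -1.97]
230.8 [ 1.17  0.01 -1.82]
238.8 [ 1.41  0.01 -1.64]
246.8 [ 1.62  0.02 -1.43]
254.8 [ 1.81  0.02 -1.19]
262.8 [ 1.95  0.02 -0.93]
270.8 [ 2.06  0.02 -0.65]
```

>>> apply_moves(
  motion=[
    {"x": -0.3,"y": 0,"z": -0.5,"roll": 0,"grip": 10},
    {"x": -0.6,"y": 0,"z": -0.9,"roll": 0,"grip": 10},
    {"x": -0.5,"y": 0,"z": -1.0,"roll": 0,"grip": 10},
    {"x": -0.4,"y": 0,"z": -1.0,"roll": 0,"grip": 10},
    {"x": -0.3,"y": 0,"z": -1.0,"roll": 0,"grip": 10},
    {"x": -0.3,"y": 0,"z": -1.1,"roll": 0,"grip": 10},
    {"x": -0.2,"y": 0,"z": -1.1,"roll": 0,"grip": 10},
    {"x": -0.1,"y": 0,"z": -1.1,"roll": 0,"grip": 10},
    {"x": 0,"y": 0,"z": -1.1,"roll": 0,"grip": 10},
    {"x": 0.1,"y": 0,"z": -1.1,"roll": 0,"grip": 10},
    {"x": 0.2,"y": 0,"z": -1.1,"roll": 0,"grip": 10},
    {"x": 0.3,"y": 0,"z": -1.0,"roll": 0,"grip": 10},
    {"x": 0.3,"y": 0,"z": -1.0,"roll": 0,"grip": 10},
    {"x": 0.1,"y": 0,"z": -0.5,"roll": 0,"grip": 10},
    {"x": 0,"y": 0,"z": 0,"roll": 0,"grip": 10},
  ],
)

```text
clock: 7.6
eef_pos: [418.1, 246.3, 94.5]
eef_rot: [-1.561, -0.214, 0.165]
contact_force: [0.4, -0.7, -0.3]
finger_gap: 8.7
```

```bash
cat >> h.py <<'E'
def table(hub=(526,336)):
    s=cap('scene'); t=cap('top')
    for nm,c in(('T',t),('S',s)):
        m,b=blobs(c,(0,140,60),(9,255,255),amin=80)
        for ct,x in b:
            p=ray(c,*ct,55); d=p[:2]-hub
            if np.hypot(*d)<180: print(nm,'area',x[4],'px',ct.round(0),p[:2].round(0),'r',np.hypot(*d).round(0),'ang',(np.degrees(np.arctan2(d[1],d[0]))%360).round(0))
    return t,s
E
python3 - <<'E'
from h import *
o,M=st(); p=o['eef_pos'][:2]-8.5*M[:2,0]; d=p-(526,336); print(np.hypot(*d),np.degrees(np.arctan2(d[1],d[0]))%360)
table()
E
```

```text
t 7.6 pos [418. 246.  94.] zyaw 103.8 tilt 1.8 gap 8.7 F [ 0.4 -0.7 -0.3] j [ 0.54  0.19 -0.57  0.78 -0.01  0.3 ]
148.04282551596967 218.29242445012343
S area 339 px [473. 280.] [407. 348.] r 120.0 ang 174.0
S area 653 px [405. 283.] [501. 232.] r 107.0 ang 257.0
S area 306 px [494. 304.] [432. 412.] r 121.0 ang 141.0
S area 324 px [424. 365.] [637. 356.] r 112.0 ang 10.0
S area 308 px [441. 366.] [618. 386.] r 105.0 ang 29.0
```

Run:
```python
from h import *
s=cap('scene'); cv2.imwrite('pics/k2.png',cv2.resize(s['color'][230:430,340:560],(660,600))[:,:,::-1])
```

```text
(no output)
```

View pics/k2.png

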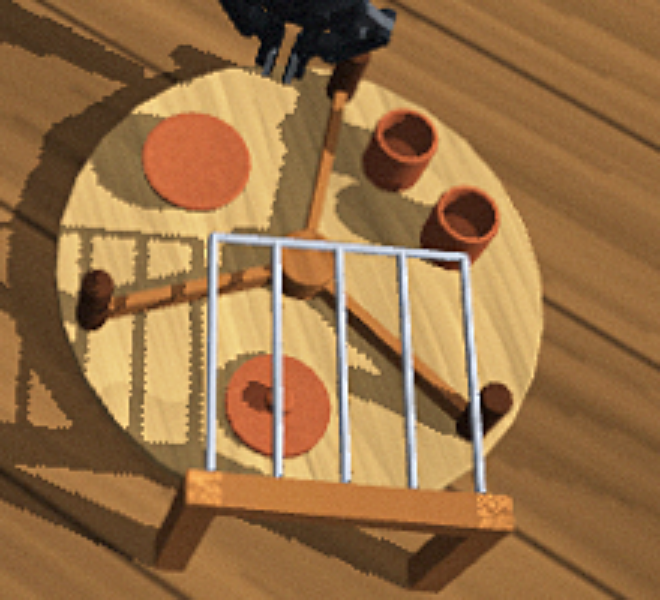

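Run:
```python
from h import *
s=cap('scene')
for n,u,v in (('A',97,284),('C',495,397),('B',354,60)):
    p=ray(s,340+u/3,230+v/3,95)[:2]; d=p-(526,336); print(n,p.round(0),np.hypot(*d),np.degrees(np.arctan2(d[1],d[0]))%360)
st()
```

```text
A [640. 232.] 154.3033651177332 317.5257025886875
C [556. 486.] 152.53357941932586 78.57035726064103
B [385. 290.] 148.44801831743868 198.20880184052447
t 7.8 pos [418. 247.  95.] zyaw 103.9 tilt 1.8 gap 8.1 F [-0.6 -0.6  0.2] j [ 0.54  0.19 -0.57  0.78 -0.01  0.3 ]
```

>>> apply_moves(
  motion=[
    {"x": 0,"y": -2.5,"z": 0,"roll": 0,"grip": 50},
    {"x": 0,"y": -2.5,"z": 0,"roll": 0,"grip": 50},
    {"x": -1.4,"y": 0,"z": 2.5,"roll": -2,"grip": 50},
    {"x": -1.4,"y": 0,"z": 2.5,"roll": -2,"grip": 50},
    {"x": 0,"y": 0,"z": 0,"roll": 0,"grip": 50},
  ],
)

```text
clock: 8.3
eef_pos: [374.3, 290.9, 145.2]
eef_rot: [-1.555, -0.273, 0.225]
contact_force: [-0.3, -1.3, 0.5]
finger_gap: 42.9
```

Run:
```python
from h import *
go((379,288,140),(379,288,84),yaw=108)
```

```text
t 8.3 pos [374. 291. 145.] zyaw 108.2 tilt 1.7 gap 42.9 F [-0.3 -1.3  0.5] j [ 0.67  0.12 -0.52  0.9  -0.01  0.35]
to (379, 288, 140) xyz cm [ 0.34  0.53 -0.42] len 0.8 rows>= 1
to (379, 288, 84) xyz cm [-0.17  5.6   0.02] len 5.6 rows>= 2
roll deg (cw+) 0.2
```

>>> apply_moves(
  motion=[
    {"x": 0.3,"y": 0,"z": -0.4,"roll": 0,"grip": 50},
    {"x": 0,"y": 2,"z": 0,"roll": 0,"grip": 50},
    {"x": 0,"y": 2,"z": 0,"roll": 0,"grip": 50},
    {"x": 0,"y": 2,"z": 0,"roll": 0,"grip": 50},
    {"x": 0,"y": 0,"z": 0,"roll": 0,"grip": 50},
    {"x": 0,"y": 0,"z": 0,"roll": 0,"grip": 15},
    {"x": 0,"y": 0,"z": 0,"roll": 0,"grip": 15},
    {"x": 0,"y": 0,"z": 0,"roll": 0,"grip": 15},
    {"x": 0,"y": 0,"z": 0,"roll": 0,"grip": 15},
    {"x": 0,"y": 0,"z": 0,"roll": 0,"grip": 15},
  ],
  squeeze=40,
)

```text
clock: 9.3
eef_pos: [383.6, 287.2, 84.8]
eef_rot: [-1.555, -0.273, 0.223]
contact_force: [0.3, 1.2, -8.6]
finger_gap: 20.3
```

Run:
```python
from h import *
st();cap('scene','pics/a.png')
```

```text
t 9.3 pos [384. 287.  85.] zyaw 108.1 tilt 1.8 gap 20.3 F [ 0.3  1.2 -8.6] j [ 0.65  0.19 -0.59  0.76 -0.01  0.34]
```

>>> apply_moves(
  motion=[
    {"x": 0.05,"y": 0,"z": -1.0,"roll": -4,"grip": 15},
    {"x": 0.1,"y": 0,"z": -1.35,"roll": -5,"grip": 15},
    {"x": 0.1,"y": 0,"z": -1.35,"roll": -5,"grip": 15},
    {"x": 0.1,"y": 0,"z": -1.35,"roll": -5,"grip": 15},
    {"x": 0.1,"y": 0,"z": -1.35,"roll": -5,"grip": 15},
    {"x": 0.1,"y": 0,"z": -1.35,"roll": -5,"grip": 15},
    {"x": 0.05,"y": 0,"z": -1.0,"roll": -4,"grip": 15},
    {"x": 0,"y": 0,"z": 0,"roll": 0,"grip": 15},
  ],
)

```text
clock: 10.15
eef_pos: [434.9, 216.8, 84.7]
eef_rot: [-1.453, -0.739, 0.691]
contact_force: [1.4, 1.0, -6.7]
finger_gap: 20.9
```

```bash
cat >> h.py <<'E'
def knob(hub=(526,336)):
    o,M=st(); d=o['eef_pos'][:2]-hub; print('knob r',np.hypot(*d).round(1),'ang',(np.degrees(np.arctan2(d[1],d[0]))%360).round(1))
E
python3 - <<'E'
from h import *
knob()
table()
E
```

```text
t 10.2 pos [435. 217.  85.] zyaw 142.5 tilt 1.7 gap 20.9 F [ 1.4  1.  -6.7] j [ 0.46  0.21 -0.58  0.76 -0.   -0.45]
knob r 150.1 ang 232.6
S area 331 px [442. 267.] [419. 279.] r 121.0 ang 208.0
S area 340 px [473. 281.] [408. 350.] r 119.0 ang 173.0
S area 751 px [393. 307.] [565. 239.] r 105.0 ang 292.0
S area 458 px [465. 364.] [587. 423.] r 106.0 ang 55.0
S area 118 px [449. 363.] [604. 396.] r 98.0 ang 38.0
```

>>> apply_moves(
  motion=[
    {"x": 0.05,"y": 0,"z": -1.1,"roll": -4,"grip": 15},
    {"x": 0.1,"y": 0,"z": -1.45,"roll": -5.5,"grip": 15},
    {"x": 0.1,"y": 0,"z": -1.45,"roll": -5.5,"grip": 15},
    {"x": 0.1,"y": 0,"z": -1.45,"roll": -5.5,"grip": 15},
    {"x": 0.1,"y": 0,"z": -1.45,"roll": -5.5,"grip": 15},
    {"x": 0.1,"y": 0,"z": -1.45,"roll": -5.5,"grip": 15},
    {"x": 0.05,"y": 0,"z": -1.1,"roll": -4,"grip": 15},
    {"x": 0,"y": 0,"z": 0,"roll": 0,"grip": 15},
  ],
)

```text
clock: 11.05
eef_pos: [517.7, 187.6, 84.7]
eef_rot: [-1.226, -1.21, 1.181]
contact_force: [0.6, -0.9, -4.2]
finger_gap: 20.8
```

Run:
```python
from h import *
knob()
t,s=table()
cv2.imwrite('pics/k3.png',np.hstack([cv2.resize(s['color'][230:430,340:560],(440,400)),cv2.resize(t['color'][180:340,100:260],(400,400))])[:,:,::-1])
```

```text
t 11.1 pos [518. 188.  85.] zyaw 178.9 tilt 1.1 gap 20.8 F [ 0.6 -0.9 -4.2] j [ 0.35  0.32 -0.42  0.81  0.   -1.2 ]
knob r 148.6 ang 266.8
S area 309 px [444. 268.] [420. 282.] r 119.0 ang 207.0
S area 335 px [413. 273.] [470. 232.] r 119.0 ang 242.0
S area 709 px [395. 335.] [615. 277.] r 107.0 ang 326.0
S area 428 px [486. 346.] [529. 442.] r 106.0 ang 89.0
S area 120 px [470. 346.] [546. 414.] r 81.0 ang 75.0
```

View pics/k3.png

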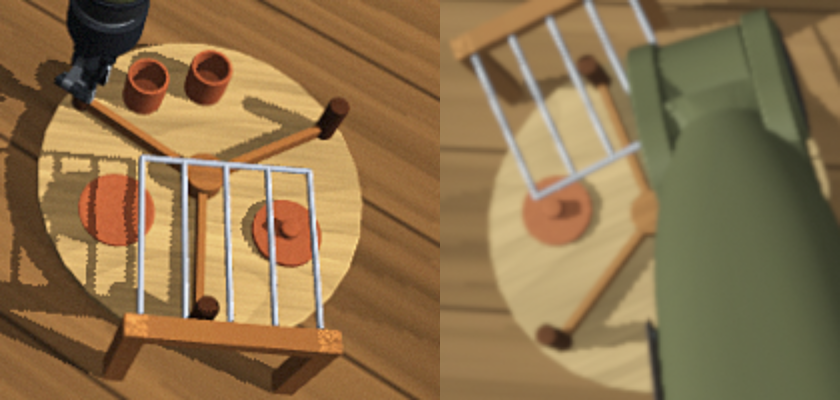

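Run:
```python
from h import *
s=cap('scene')
for n,u,v in (('C',207,303),('Dn',337,107)):
    p=ray(s,340+u/2,230+v/2,95)[:2]; d=p-(526,336); print(n,p.round(0),np.hypot(*d),np.degrees(np.arctan2(d[1],d[0]))%360)
L,Rr=[ray(s,340+u/2,230+v/2,155)[:2] for u,v in((141,158),(310,172))]; e=L-Rr; print(L,Rr,np.degrees(np.arctan2(e[0],-e[1])), (L+Rr)/2)
for u,v in ((443,311),(442,319)): print(ray(s,u,v,60))
```

```text
C [659. 405.] 149.65201808749566 27.585886680459364
Dn [395. 416.] 153.40239569952823 148.54740931268955
[594.12541954 283.35701865] [512.62946018 423.32838947] 30.209378796830972 [553.37743986 353.34270406]
[513.41435599 331.00169071  60.        ]
[530.62150696 338.17013922  60.        ]
```

>>> apply_moves(
  motion=[
    {"x": 0,"y": 0,"z": 0,"roll": 0,"grip": 45},
    {"x": 0,"y": 0,"z": 0,"roll": 0,"grip": 45},
    {"x": 0,"y": 0,"z": 0,"roll": 0,"grip": 45},
    {"x": 0,"y": -2,"z": 0,"roll": 0,"grip": 45},
    {"x": 0,"y": -3,"z": 0,"roll": 0,"grip": 45},
    {"x": 0,"y": -3,"z": 0,"roll": 0,"grip": 70},
    {"x": 0,"y": -3,"z": 0,"roll": 7,"grip": 70},
    {"x": 0,"y": 0,"z": 0,"roll": 0,"grip": 70},
  ],
)

```text
clock: 12.0
eef_pos: [513.2, 189.3, 202.5]
eef_rot: [-1.281, -1.12, 1.082]
contact_force: [0.0, 0.3, -0.3]
finger_gap: 59.9
```

Run:
```python
from h import *
go((428,-136,140),yaw=172)
```

```text
t 12.0 pos [513. 189. 203.] zyaw 171.5 tilt 1.3 gap 59.9 F [ 0.   0.3 -0.3] j [ 0.35  0.21 -0.27  1.06  0.   -1.07]
to (428, -136, 140) xyz cm [-33.51   5.74   3.76] len 34.2 rows>= 8
roll deg (cw+) -0.5
```

>>> apply_moves(
  motion=[
    {"x": -4.1,"y": 0.5,"z": 0.4,"roll": 0,"grip": 70},
    {"x": -4.1,"y": 0.5,"z": 0.4,"roll": 0,"grip": 70},
    {"x": -4.1,"y": 0.5,"z": 0.4,"roll": 0,"grip": 70},
    {"x": -4.1,"y": 0.5,"z": 0.4,"roll": 0,"grip": 70},
    {"x": -4.1,"y": 0.5,"z": 0.4,"roll": 0,"grip": 70},
    {"x": -4.1,"y": 0.5,"z": 0.4,"roll": 0,"grip": 70},
    {"x": -4.1,"y": 0.5,"z": 0.5,"roll": 0,"grip": 70},
    {"x": -4.1,"y": 0.5,"z": 0.5,"roll": 0,"grip": 70},
    {"x": 0,"y": 0,"z": 0,"roll": 0,"grip": 70},
  ],
)

```text
clock: 12.9
eef_pos: [433.0, -137.4, 155.5]
eef_rot: [-1.281, -1.139, 1.085]
contact_force: [0.1, 0.9, -0.2]
finger_gap: 59.8
```

Run:
```python
from h import *
t,s=table((526,336))
for nm,c in(('T',t),('S',s)):
    m,b=blobs(c,(0,110,40),(10,255,255),amin=40)
    for ct,x in b:
        p=ray(c,*ct,30)
        if 350<p[0]<700 and -200<p[1]<120: print(nm,ct.round(1),x,p.round(0))
# rim ellipse outline bbox of table cups -> x centre col, top rim
go((428,-136,140),(428,-136,47),yaw=172)
cv2.imwrite('pics/k4.png',np.hstack([cv2.resize(s['color'][130:280,230:450],(440,300)),cv2.resize(t['color'][240:380,120:420],(400,187)) if 0 else cv2.resize(t['color'][230:350,120:280],(400,300))])[:,:,::-1])
```

```text
S area 298 px [445. 268.] [419. 284.] r 119.0 ang 206.0
S area 320 px [414. 273.] [468. 233.] r 119.0 ang 241.0
S area 736 px [395. 334.] [615. 275.] r 108.0 ang 326.0
S area 422 px [486. 347.] [530. 442.] r 106.0 ang 88.0
S area 120 px [470. 346.] [547. 414.] r 80.0 ang 75.0
S [290.7 190.2] [281 178  19  26 385] [ 432. -136.   30.]
t 13.0 pos [ 434. -134.  156.] zyaw 172.5 tilt 2.0 gap 59.5 F [-0.5  0.   0.4] j [-0.32  0.08 -0.54  0.92  0.02 -1.76]
to (428, -136, 140) xyz cm [-0.26  1.58  0.64] len 1.7 rows>= 1
to (428, -136, 47) xyz cm [-0.18  9.29  0.28] len 9.3 rows>= 3
roll deg (cw+) 0.5
```

View pics/k4.png

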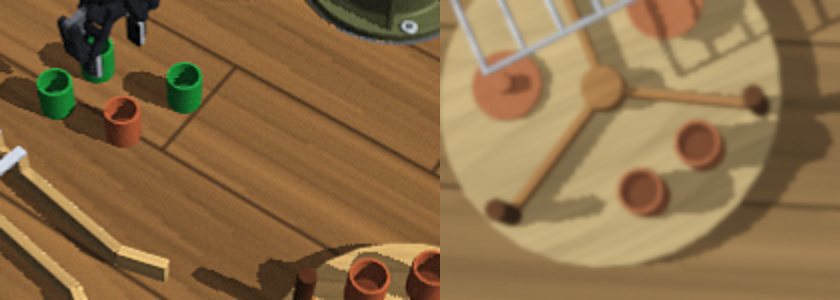

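>>> apply_moves(
  motion=[
    {"x": -0.2,"y": 2.0,"z": 0.6,"roll": 0,"grip": 75},
    {"x": 0,"y": 3,"z": 0,"roll": 0,"grip": 75},
    {"x": 0,"y": 3,"z": 0,"roll": 0,"grip": 75},
    {"x": 0,"y": 2.5,"z": 0,"roll": 0,"grip": 75},
    {"x": 0,"y": 0,"z": 0,"roll": 0,"grip": 75},
  ],
  squeeze=25,
)

```text
clock: 13.5
eef_pos: [436.3, -127.8, 50.1]
eef_rot: [-1.278, -1.157, 1.089]
contact_force: [-0.9, 0.4, -1.1]
finger_gap: 63.8
```

Run:
```python
from h import *
go((428,-136,47),yaw=172)
t=cap('top');s=cap('scene')
for n,u,v in(('b',200.8,305.2),('a',223.6,286.4)): print('T',n,ray(t,u,v,80).round(0))
for u,v in((414.5,268),(445,262)): print('S',ray(s,u,v,80).round(0))
```

```text
t 13.5 pos [ 436. -128.   50.] zyaw 173.1 tilt 2.5 gap 63.8 F [-0.9  0.4 -1.1] j [-0.3   0.2  -0.69  0.65  0.03 -1.76]
to (428, -136, 47) xyz cm [-0.92  0.27  0.74] len 1.2 rows>= 1
roll deg (cw+) 1.1
T b [422. 281.  80.]
T a [471. 230.  80.]
S [471. 232.  80.]
S [419. 279.  80.]
```

>>> apply_moves(
  motion=[
    {"x": -0.9,"y": 0.3,"z": 0.7,"roll": 0,"grip": 75},
    {"x": 0,"y": 0.1,"z": 0,"roll": 1,"grip": 75},
    {"x": 0,"y": 0,"z": 0,"roll": 0,"grip": 45},
    {"x": 0,"y": 0,"z": 0,"roll": 0,"grip": 45},
    {"x": 0,"y": 0,"z": 0,"roll": 0,"grip": 45},
    {"x": 0,"y": 0,"z": 0,"roll": 0,"grip": 45},
  ],
  squeeze=25,
)

```text
clock: 14.2
eef_pos: [433.9, -138.1, 53.2]
eef_rot: [-1.296, -1.151, 1.071]
contact_force: [1.2, -0.1, -0.9]
finger_gap: 44.4
```

Run:
```python
from h import *
go((428,-136,80),(520,40,80),(626,52,80),(626,52,48),(614,-31,48),(598,-140,48),yaw=172)
s=cap('scene'); t=cap('top')
cv2.imwrite('pics/k5.png',np.hstack([cv2.resize(s['color'][130:280,210:350],(420,450)),cv2.resize(t['color'][270:370,330:430],(370,450))])[:,:,::-1])
```

```text
t 14.2 pos [ 434. -138.   53.] zyaw 172.1 tilt 3.0 gap 44.4 F [ 1.2 -0.1 -0.9] j [-0.33  0.18 -0.7   0.65  0.03 -1.76]
to (428, -136, 80) xyz cm [ 0.18 -2.71  0.48] len 2.8 rows>= 1
to (520, 40, 80) xyz cm [18.69  0.69 -6.68] len 19.9 rows>= 5
to (626, 52, 80) xyz cm [  2.64   0.56 -10.32] len 10.7 rows>= 3
to (626, 52, 48) xyz cm [-0.06  3.2   0.16] len 3.2 rows>= 1
to (614, -31, 48) xyz cm [-8.38 -0.16  0.05] len 8.4 rows>= 2
to (598, -140, 48) xyz cm [-11.01  -0.22   0.08] len 11.0 rows>= 3
roll deg (cw+) 0.1
```

View pics/k5.png

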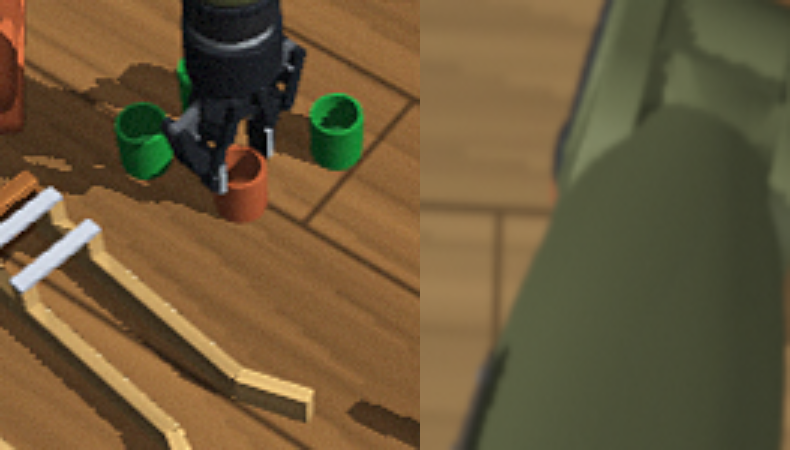

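>>> apply_moves(
  motion=[
    {"x": 0,"y": -2,"z": 0,"roll": 0,"grip": 45},
    {"x": 0,"y": -2,"z": 0,"roll": 0,"grip": 45},
    {"x": 3.1,"y": 0.1,"z": -1.1,"roll": 0,"grip": 45},
    {"x": 3.1,"y": 0.1,"z": -1.1,"roll": 0,"grip": 45},
    {"x": 3.1,"y": 0.1,"z": -1.1,"roll": 0,"grip": 45},
    {"x": 3.1,"y": 0.1,"z": -1.1,"roll": 0,"grip": 45},
    {"x": 3.1,"y": 0.1,"z": -1.1,"roll": 0,"grip": 45},
    {"x": 3.1,"y": 0.1,"z": -1.1,"roll": 0,"grip": 45},
    {"x": 0.9,"y": 0.1,"z": -2.6,"roll": 0,"grip": 45},
    {"x": 0.9,"y": 0.1,"z": -2.6,"roll": 0,"grip": 45},
    {"x": 0.9,"y": 0.1,"z": -2.6,"roll": 0,"grip": 45},
    {"x": 0.9,"y": 0.1,"z": -2.6,"roll": 0,"grip": 45},
    {"x": 0,"y": 0,"z": 0,"roll": 0,"grip": 45},
  ],
)

```text
clock: 15.6
eef_pos: [636.6, 66.8, 94.2]
eef_rot: [-1.294, -1.148, 1.072]
contact_force: [-0.8, -0.5, -1.2]
finger_gap: 44.3
```

Run:
```python
from h import *
go((628,60,80),(628,60,53),(614,-31,53),(598,-140,53),yaw=172)
s=cap('scene')
m,b=blobs(s,(0,110,40),(10,255,255),amin=40)
for ct,x in b:
    if 200<ct[0]<480 and 150<ct[1]<300: print(ct.round(0),x,ray(s,*ct,55).round(0))
```

```text
t 15.6 pos [637.  67.  94.] zyaw 172.0 tilt 2.8 gap 44.3 F [-0.8 -0.5 -1.2] j [ 0.1   0.44 -0.22  0.87  0.01 -1.33]
to (628, 60, 80) xyz cm [-0.82  1.37  0.82] len 1.8 rows>= 1
to (628, 60, 53) xyz cm [-0.05  2.7   0.12] len 2.7 rows>= 1
to (614, -31, 53) xyz cm [-9.2  -0.18  0.13] len 9.2 rows>= 3
to (598, -140, 53) xyz cm [-11.01  -0.22   0.07] len 11.0 rows>= 3
roll deg (cw+) 0.0
[444. 268.] [433 255  23  27 446] [419. 283.  55.]
[413. 272.] [402 259  23  28 461] [468. 231.  55.]
[383. 272.] [379 264   9  20  77] [505. 177.  55.]
[310. 288.] [299 273  20  28 359] [631.  68.  55.]
```

>>> apply_moves(
  motion=[
    {"x": -0.8,"y": 1.4,"z": 0.8,"roll": 0,"grip": 45},
    {"x": 0,"y": 1.3,"z": 0,"roll": 0,"grip": 45},
    {"x": 0,"y": 0.8,"z": 0,"roll": 0,"grip": 45},
    {"x": 0,"y": 0.4,"z": 0,"roll": 0,"grip": 45},
    {"x": 0,"y": 0,"z": 0,"roll": 0,"grip": 45},
  ],
)

```text
clock: 16.15
eef_pos: [623.7, 59.8, 52.0]
eef_rot: [-1.29, -1.142, 1.075]
contact_force: [0.2, 0.1, 3.8]
finger_gap: 44.3
```

Run:
```python
from h import *
go((627,60,53),(614,-31,53),(598,-140,53),yaw=172)
```

```text
t 16.1 pos [624.  60.  52.] zyaw 172.0 tilt 2.5 gap 44.3 F [0.2 0.1 3.8] j [ 0.09  0.46 -0.29  0.78  0.01 -1.34]
to (627, 60, 53) xyz cm [ 0.07 -0.09 -0.33] len 0.3 rows>= 1
to (614, -31, 53) xyz cm [-9.19 -0.17  0.02] len 9.2 rows>= 3
to (598, -140, 53) xyz cm [-11.01  -0.2    0.07] len 11.0 rows>= 3
roll deg (cw+) 0.0
```

>>> apply_moves(
  motion=[
    {"x": 0,"y": 0,"z": -0.3,"roll": 0,"grip": 45},
    {"x": -1.8,"y": 0,"z": 0,"roll": 0,"grip": 45},
    {"x": -1.8,"y": 0,"z": 0,"roll": 0,"grip": 45},
    {"x": -1.8,"y": 0,"z": 0,"roll": 0,"grip": 45},
    {"x": -1.8,"y": 0,"z": 0,"roll": 0,"grip": 45},
    {"x": -1.8,"y": 0,"z": 0,"roll": 0,"grip": 45},
  ],
)

```text
clock: 16.75
eef_pos: [615.9, -34.0, 52.0]
eef_rot: [-1.291, -1.148, 1.075]
contact_force: [0.2, 0.7, -1.8]
finger_gap: 44.6
```

Run:
```python
from h import *
go((614,-31,52),(598,-140,52),yaw=172)
s=cap('scene')
m,b=blobs(s,(0,110,40),(10,255,255),amin=40)
for ct,x in b:
    if 200<ct[0]<350 and 150<ct[1]<300: print(ct.round(0),x,ray(s,*ct,25).round(0))
```

```text
t 16.8 pos [616. -34.  52.] zyaw 172.2 tilt 2.7 gap 44.6 F [ 0.2  0.7 -1.8] j [-0.06  0.45 -0.32  0.76  0.02 -1.5 ]
to (614, -31, 52) xyz cm [ 0.27 -0.01  0.23] len 0.4 rows>= 1
to (598, -140, 52) xyz cm [-11.01  -0.21   0.1 ] len 11.0 rows>= 3
roll deg (cw+) 0.2
[280. 265.] [271 252  18  27 355] [613. -29.  25.]
```

>>> apply_moves(
  motion=[
    {"x": -1.7,"y": 0,"z": 0.2,"roll": 0,"grip": 45},
    {"x": -1.7,"y": 0,"z": 0.1,"roll": 0,"grip": 45},
    {"x": -1.7,"y": 0,"z": 0,"roll": 0,"grip": 45},
    {"x": -1.7,"y": 0,"z": 0,"roll": 0,"grip": 45},
    {"x": -1.7,"y": 0,"z": 0,"roll": 0,"grip": 45},
    {"x": -1.7,"y": 0,"z": 0,"roll": 0,"grip": 45},
  ],
)

```text
clock: 17.4
eef_pos: [598.5, -145.9, 52.5]
eef_rot: [-1.298, -1.147, 1.069]
contact_force: [0.2, 0.0, -0.4]
finger_gap: 44.4
```

Run:
```python
from h import *
go((598,-140,52),yaw=172)
s=cap('scene'); t=cap('top')
cv2.imwrite('pics/k6.png',cv2.resize(s['color'][180:310,190:330],(560,520),interpolation=2)[:,:,::-1])
```

```text
t 17.4 pos [ 599. -146.   52.] zyaw 171.9 tilt 3.0 gap 44.4 F [ 0.2  0.  -0.4] j [-0.25  0.44 -0.32  0.76  0.02 -1.68]
to (598, -140, 52) xyz cm [0.57 0.05 0.14] len 0.6 rows>= 1
roll deg (cw+) -0.1
```

View pics/k6.png

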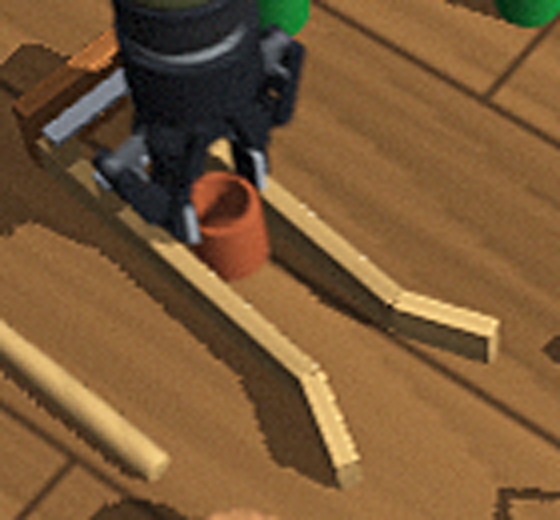

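>>> apply_moves(
  motion=[
    {"x": 0,"y": 0,"z": 0,"roll": 0,"grip": 65},
    {"x": 0,"y": 0,"z": 0,"roll": 0,"grip": 65},
    {"x": 0,"y": 0,"z": 0,"roll": 0,"grip": 65},
    {"x": 0,"y": -2,"z": 0,"roll": 0,"grip": 65},
    {"x": 0,"y": -3,"z": 0,"roll": 0,"grip": 65},
    {"x": 0,"y": -4,"z": 0,"roll": 0,"grip": 75},
    {"x": 0,"y": 0,"z": 0,"roll": 0,"grip": 75},
  ],
)

```text
clock: 18.2
eef_pos: [591.1, -145.3, 142.2]
eef_rot: [-1.293, -1.142, 1.074]
contact_force: [0.8, -0.7, 1.0]
finger_gap: 64.1
```

```bash
cat >> h.py <<'E'
def cups(h=25):
    for nm in('scene','top'):
        s=cap(nm); m,b=blobs(s,(0,110,40),(10,255,255),amin=40)
        for ct,x in b:
            for hh in (25,55):
                p=ray(s,*ct,hh)
                tab=np.hypot(*(p[:2]-(526,336)))<180
                if 350<p[0]<680 and -300<p[1]<520 and tab==(hh==55): print(nm,ct.round(0),x,p.round(0))
E
python3 - <<'E'
from h import *
go((471,231,150),(471,231,78),yaw=172)
cups()
E
```

```text
t 18.2 pos [ 591. -145.  142.] zyaw 171.9 tilt 2.6 gap 64.1 F [ 0.8 -0.7  1. ] j [-0.25  0.35 -0.23  0.95  0.02 -1.68]
to (471, 231, 150) xyz cm [35.58 -0.87 17.15] len 39.5 rows>= 9
to (471, 231, 78) xyz cm [-0.13  7.19  0.3 ] len 7.2 rows>= 2
roll deg (cw+) -0.1
scene [246. 236.] [235 223  22  27 423] [ 597. -144.   25.]
scene [444. 268.] [433 255  23  28 451] [419. 283.  55.]
scene [413. 272.] [402 259  23  28 448] [468. 231.  55.]
scene [384. 270.] [379 264   9  17  67] [502. 176.  55.]
scene [510. 284.] [506 280   9   9  47] [368. 420.  55.]
scene [395. 334.] [379 317  30  36 896] [614. 275.  55.]
scene [414. 335.] [412 326   5  21  58] [594. 309.  55.]
scene [486. 347.] [477 330  19  34 540] [530. 442.  55.]
scene [470. 346.] [466 333   9  27 154] [547. 414.  55.]
scene [443. 382.] [438 379  10   9  48] [646. 406.  55.]
top [221. 286.] [216 280  12  14  98] [475. 240.  55.]
top [199. 306.] [193 299  14  15 100] [424. 290.  55.]
```

>>> apply_moves(
  motion=[
    {"x": 3.85,"y": -0.1,"z": 1.85,"roll": 0,"grip": 75},
    {"x": 3.85,"y": -0.1,"z": 1.85,"roll": 0,"grip": 75},
    {"x": 3.85,"y": -0.1,"z": 1.85,"roll": 0,"grip": 75},
    {"x": 3.85,"y": -0.1,"z": 1.85,"roll": 0,"grip": 75},
    {"x": 3.85,"y": -0.1,"z": 1.85,"roll": 0,"grip": 75},
    {"x": 3.85,"y": -0.1,"z": 1.85,"roll": 0,"grip": 75},
    {"x": 3.85,"y": -0.1,"z": 1.85,"roll": 0,"grip": 75},
    {"x": 3.85,"y": -0.1,"z": 1.85,"roll": 0,"grip": 75},
    {"x": 3.85,"y": -0.1,"z": 1.85,"roll": 0,"grip": 75},
    {"x": 0,"y": 0,"z": 0,"roll": 0,"grip": 75},
  ],
)

```text
clock: 19.3
eef_pos: [459.2, 235.2, 133.3]
eef_rot: [-1.278, -1.124, 1.088]
contact_force: [0.0, -0.8, -1.0]
finger_gap: 63.7
```

Run:
```python
from h import *
go((471,231,150),(471,231,78),yaw=172)
```

```text
t 19.3 pos [459. 235. 133.] zyaw 171.9 tilt 1.3 gap 63.7 F [ 0.  -0.8 -1. ] j [ 0.47  0.21 -0.44  0.9   0.   -0.96]
to (471, 231, 150) xyz cm [-0.23 -1.65 -1.26] len 2.1 rows>= 1
to (471, 231, 78) xyz cm [-0.09  7.2   0.13] len 7.2 rows>= 2
roll deg (cw+) -0.1
```

>>> apply_moves(
  motion=[
    {"x": -0.3,"y": 0,"z": -1.2,"roll": 0,"grip": 75},
    {"x": 0,"y": 0,"z": 0,"roll": 0,"grip": 75},
    {"x": 0,"y": 2.0,"z": 0,"roll": 0,"grip": 75},
    {"x": 0,"y": 2.0,"z": 0,"roll": 0,"grip": 75},
    {"x": 0,"y": 1.3,"z": 0,"roll": 0,"grip": 75},
    {"x": 0,"y": 0,"z": 0,"roll": 0,"grip": 75},
  ],
)

```text
clock: 19.9
eef_pos: [473.1, 225.0, 75.3]
eef_rot: [-1.281, -1.115, 1.089]
contact_force: [0.3, -0.3, -0.0]
finger_gap: 63.8
```

Run:
```python
from h import *
go((471,231,79),yaw=172)
```

```text
t 19.9 pos [473. 225.  75.] zyaw 171.6 tilt 1.0 gap 63.8 F [ 0.3 -0.3 -0. ] j [ 0.44  0.29 -0.49  0.78 -0.   -0.98]
to (471, 231, 79) xyz cm [ 0.57 -0.37  0.29] len 0.7 rows>= 1
roll deg (cw+) -0.4
```

>>> apply_moves(
  motion=[
    {"x": 0.6,"y": -0.3,"z": 0.2,"roll": 0,"grip": 75},
    {"x": 0,"y": 0,"z": 0,"roll": 0,"grip": 45},
    {"x": 0,"y": 0,"z": 0,"roll": 0,"grip": 45},
    {"x": 0,"y": 0,"z": 0,"roll": 0,"grip": 45},
    {"x": 0,"y": 0,"z": 0,"roll": 0,"grip": 45},
    {"x": 0,"y": 0,"z": 0,"roll": 0,"grip": 45},
  ],
)

```text
clock: 20.5
eef_pos: [473.9, 229.9, 80.6]
eef_rot: [-1.283, -1.114, 1.084]
contact_force: [0.0, -0.4, -0.8]
finger_gap: 44.8
```

Run:
```python
from h import *
go((471,231,118),(560,130,118),(628,60,118),(628,60,55),yaw=172)
```

```text
t 20.5 pos [474. 230.  81.] zyaw 171.4 tilt 1.1 gap 44.8 F [ 0.  -0.4 -0.8] j [ 0.45  0.29 -0.48  0.79 -0.   -0.97]
to (471, 231, 118) xyz cm [ 0.1  -3.74  0.24] len 3.7 rows>= 1
to (560, 130, 118) xyz cm [ -8.66   0.09 -10.31] len 13.5 rows>= 3
to (628, 60, 118) xyz cm [-5.91  0.07 -7.77] len 9.8 rows>= 3
to (628, 60, 55) xyz cm [-0.06  6.3   0.1 ] len 6.3 rows>= 2
roll deg (cw+) -0.6
```

>>> apply_moves(
  motion=[
    {"x": 0,"y": -1.5,"z": 0,"roll": 0,"grip": 45},
    {"x": 0,"y": -2,"z": 0,"roll": 0,"grip": 45},
    {"x": -2.8,"y": 0,"z": 0.5,"roll": 0,"grip": 45},
    {"x": -2.8,"y": 0,"z": 0.5,"roll": 0,"grip": 45},
    {"x": -2.8,"y": 0,"z": 0.4,"roll": 0,"grip": 45},
    {"x": -2.8,"y": 0,"z": 0.4,"roll": 0,"grip": 45},
    {"x": -0.4,"y": 0,"z": -2.7,"roll": 0,"grip": 45},
    {"x": -0.4,"y": 0,"z": -2.7,"roll": 0,"grip": 45},
    {"x": -0.4,"y": 0,"z": -2.7,"roll": 0,"grip": 45},
    {"x": -0.4,"y": 0,"z": -2.7,"roll": 0,"grip": 45},
    {"x": -0.4,"y": 0,"z": -2.7,"roll": 0,"grip": 45},
    {"x": -0.4,"y": 0,"z": -2.7,"roll": 0,"grip": 45},
    {"x": -0.4,"y": 0,"z": -2.7,"roll": 0,"grip": 45},
    {"x": 0,"y": 0,"z": 0,"roll": 0,"grip": 45},
  ],
)

```text
clock: 21.9
eef_pos: [624.5, 60.6, 118.2]
eef_rot: [-1.282, -1.117, 1.088]
contact_force: [-0.1, -0.2, -0.1]
finger_gap: 44.8
```

Run:
```python
from h import *
go((628,64,110),(628,64,51),yaw=172)
cups()
```

```text
t 21.9 pos [625.  61. 118.] zyaw 171.7 tilt 1.1 gap 44.8 F [-0.1 -0.2 -0.1] j [ 0.09  0.42 -0.18  0.95  0.   -1.33]
to (628, 64, 110) xyz cm [ 0.38  0.82 -0.28] len 1.0 rows>= 1
to (628, 64, 51) xyz cm [-0.05  5.9   0.1 ] len 5.9 rows>= 2
roll deg (cw+) -0.3
scene [246. 236.] [235 223  22  27 403] [ 597. -144.   25.]
scene [444. 268.] [433 255  23  27 447] [419. 283.  55.]
scene [311. 276.] [300 261  20  29 390] [595.  44.  25.]
scene [383. 272.] [379 263   9  22  81] [505. 177.  55.]
scene [509. 288.] [504 280  11  19  66] [359. 423.  25.]
scene [509. 288.] [504 280  11  19  66] [378. 422.  55.]
scene [395. 334.] [379 317  30  36 900] [614. 275.  55.]
scene [414. 335.] [412 325   5  22  58] [594. 308.  55.]
scene [486. 347.] [477 330  19  34 541] [531. 442.  55.]
scene [470. 346.] [466 333   9  27 154] [547. 414.  55.]
scene [443. 382.] [438 378  10   9  48] [646. 406.  55.]
top [379. 244.] [371 238  15  13  73] [ 607. -143.   25.]
top [199. 306.] [193 299  14  15 101] [423. 291.  55.]
```

>>> apply_moves(
  motion=[
    {"x": 0.3,"y": 2,"z": -0.2,"roll": 0,"grip": 45},
    {"x": 0.1,"y": 2,"z": 0,"roll": 0,"grip": 45},
    {"x": 0.1,"y": 1.5,"z": 0,"roll": 0,"grip": 45},
    {"x": 0,"y": 0.8,"z": 0,"roll": 0,"grip": 45},
    {"x": 0,"y": 0.2,"z": 0,"roll": 0,"grip": 45},
    {"x": 0,"y": 0,"z": 0,"roll": 0,"grip": 45},
  ],
)

```text
clock: 22.6
eef_pos: [618.4, 68.8, 51.6]
eef_rot: [-1.274, -1.115, 1.094]
contact_force: [-0.0, 0.0, -1.5]
finger_gap: 44.6
```

Run:
```python
from h import *
go((627,60,51),(614,-31,51),(600,-125,51),(597,-150,51),yaw=172)
```

```text
t 22.6 pos [618.  69.  52.] zyaw 171.9 tilt 0.7 gap 44.6 F [-0.   0.  -1.5] j [ 0.11  0.48 -0.26  0.82  0.01 -1.32]
to (627, 60, 51) xyz cm [-0.75  0.06 -0.97] len 1.2 rows>= 1
to (614, -31, 51) xyz cm [-9.19 -0.08  0.  ] len 9.2 rows>= 3
to (600, -125, 51) xyz cm [-9.5  -0.08  0.06] len 9.5 rows>= 3
to (597, -150, 51) xyz cm [-2.52 -0.02 -0.06] len 2.5 rows>= 1
roll deg (cw+) -0.1
```

>>> apply_moves(
  motion=[
    {"x": 0,"y": 0.15,"z": -0.9,"roll": 0,"grip": 45},
    {"x": -1.9,"y": 0,"z": 0,"roll": 0,"grip": 45},
    {"x": -1.9,"y": 0,"z": 0,"roll": 0,"grip": 45},
    {"x": -1.9,"y": 0,"z": 0,"roll": 0,"grip": 45},
    {"x": -1.9,"y": 0,"z": 0,"roll": 0,"grip": 45},
    {"x": -1.9,"y": 0,"z": 0,"roll": 0,"grip": 45},
    {"x": 0,"y": 0,"z": 0,"roll": 0,"grip": 45},
  ],
)

```text
clock: 23.3
eef_pos: [619.1, -33.7, 54.6]
eef_rot: [-1.282, -1.121, 1.091]
contact_force: [-0.5, -0.3, -1.9]
finger_gap: 44.6
```

Run:
```python
from h import *
go((614,-31,51),(601,-120,51),(597,-150,51),yaw=172)
```

```text
t 23.3 pos [619. -34.  55.] zyaw 171.9 tilt 1.1 gap 44.6 F [-0.5 -0.3 -1.9] j [-0.06  0.47 -0.27  0.81  0.01 -1.49]
to (614, -31, 51) xyz cm [0.19 0.35 0.55] len 0.7 rows>= 1
to (601, -120, 51) xyz cm [-8.99 -0.07  0.03] len 9.0 rows>= 2
to (597, -150, 51) xyz cm [-3.03 -0.02 -0.03] len 3.0 rows>= 1
roll deg (cw+) -0.1
```

>>> apply_moves(
  motion=[
    {"x": 0,"y": 0.3,"z": 0.5,"roll": 0,"grip": 45},
    {"x": -1.2,"y": 0.1,"z": 0,"roll": 0,"grip": 45},
    {"x": -1.5,"y": 0.1,"z": 0,"roll": 0,"grip": 45},
    {"x": -1.5,"y": 0.1,"z": 0,"roll": 0,"grip": 45},
    {"x": -1.5,"y": 0.1,"z": 0,"roll": 0,"grip": 45},
    {"x": 0,"y": 0.05,"z": 0,"roll": 0,"grip": 45},
  ],
)

```text
clock: 23.9
eef_pos: [608.5, -92.5, 49.1]
eef_rot: [-1.282, -1.129, 1.086]
contact_force: [-0.4, 0.6, -0.9]
finger_gap: 44.6
```

Run:
```python
from h import *
go((601,-120,51),(597,-150,51),yaw=172)
```

```text
t 23.9 pos [609. -92.  49.] zyaw 172.0 tilt 1.6 gap 44.6 F [-0.4  0.6 -0.9] j [-0.16  0.46 -0.3   0.79  0.01 -1.59]
to (601, -120, 51) xyz cm [-2.83 -0.23  0.36] len 2.9 rows>= 1
to (597, -150, 51) xyz cm [-3.03 -0.04 -0.02] len 3.0 rows>= 1
roll deg (cw+) -0.0
```

>>> apply_moves(
  motion=[
    {"x": -1.0,"y": 0,"z": 0.3,"roll": 0,"grip": 45},
    {"x": -1.2,"y": 0,"z": 0,"roll": 0,"grip": 45},
    {"x": -1.2,"y": 0,"z": 0,"roll": 0,"grip": 45},
    {"x": -1.2,"y": 0,"z": 0,"roll": 0,"grip": 45},
    {"x": -1.0,"y": 0,"z": 0,"roll": 0,"grip": 45},
    {"x": 0,"y": 0,"z": 0,"roll": 0,"grip": 45},
  ],
)

```text
clock: 24.5
eef_pos: [597.3, -151.9, 49.1]
eef_rot: [-1.281, -1.132, 1.083]
contact_force: [0.1, -1.1, -0.6]
finger_gap: 45.1
```

Run:
```python
from h import *
go((597,-150,51),yaw=172)
s=cap('scene')
cv2.imwrite('pics/k7.png',cv2.resize(s['color'][180:310,190:330],(560,520),interpolation=2)[:,:,::-1])
```

```text
t 24.5 pos [ 597. -152.   49.] zyaw 172.0 tilt 1.7 gap 45.1 F [ 0.1 -1.1 -0.6] j [-0.26  0.46 -0.29  0.79  0.02 -1.69]
to (597, -150, 51) xyz cm [ 0.18 -0.19  0.05] len 0.3 rows>= 1
roll deg (cw+) 0.0
```

View pics/k7.png

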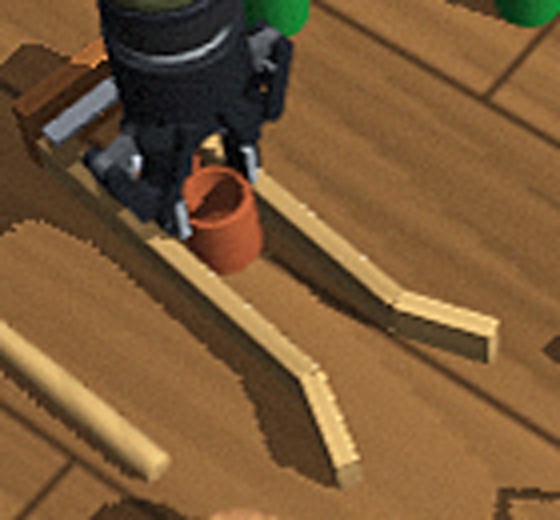

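>>> apply_moves(
  motion=[
    {"x": 0,"y": 0,"z": 0,"roll": 0,"grip": 65},
    {"x": 0,"y": 0,"z": 0,"roll": 0,"grip": 65},
    {"x": 0,"y": 0,"z": 0,"roll": 0,"grip": 65},
    {"x": 0,"y": -2,"z": 0,"roll": 0,"grip": 65},
    {"x": 0,"y": -3,"z": 0,"roll": 0,"grip": 65},
    {"x": 0,"y": -4,"z": 0,"roll": 0,"grip": 75},
    {"x": 0,"y": -1,"z": 0,"roll": 0,"grip": 75},
  ],
)

```text
clock: 25.25
eef_pos: [591.4, -150.3, 147.6]
eef_rot: [-1.273, -1.128, 1.09]
contact_force: [1.1, -1.0, -0.2]
finger_gap: 64.0
```

Run:
```python
from h import *
go((420,281,150),(420,281,79),yaw=172)
cups()
```

```text
t 25.2 pos [ 591. -150.  148.] zyaw 172.2 tilt 1.3 gap 64.0 F [ 1.1 -1.  -0.2] j [-0.26  0.37 -0.19  1.    0.02 -1.69]
to (420, 281, 150) xyz cm [4.040e+01 2.000e-02 2.284e+01] len 46.4 rows>= 11
to (420, 281, 79) xyz cm [-0.11  7.1   0.12] len 7.1 rows>= 2
roll deg (cw+) 0.2
scene [241. 231.] [223 212  33  38 645] [ 595. -161.   25.]
scene [444. 268.] [433 255  23  27 438] [419. 282.  55.]
scene [384. 271.] [379 263   9  19  71] [502. 176.  55.]
scene [510. 284.] [505 280  10   9  41] [368. 420.  55.]
scene [395. 334.] [379 317  30  36 899] [614. 275.  55.]
scene [414. 335.] [412 326   5  20  57] [593. 308.  55.]
scene [486. 347.] [477 330  19  34 540] [530. 442.  55.]
scene [470. 346.] [466 333   9  26 152] [547. 414.  55.]
scene [443. 382.] [438 378  10  10  53] [646. 406.  55.]
top [199. 305.] [193 299  14  14  94] [425. 291.  55.]
```

>>> apply_moves(
  motion=[
    {"x": 3.6,"y": -0.1,"z": 1.95,"roll": 0,"grip": 75},
    {"x": 3.6,"y": -0.1,"z": 1.95,"roll": 0,"grip": 75},
    {"x": 3.6,"y": -0.1,"z": 1.95,"roll": 0,"grip": 75},
    {"x": 3.6,"y": -0.1,"z": 1.95,"roll": 0,"grip": 75},
    {"x": 3.6,"y": -0.1,"z": 1.95,"roll": 0,"grip": 75},
    {"x": 3.6,"y": -0.1,"z": 1.95,"roll": 0,"grip": 75},
    {"x": 3.6,"y": -0.1,"z": 1.95,"roll": 0,"grip": 75},
    {"x": 3.6,"y": -0.1,"z": 1.95,"roll": 0,"grip": 75},
    {"x": 3.6,"y": -0.1,"z": 1.95,"roll": 0,"grip": 75},
    {"x": 3.6,"y": -0.1,"z": 1.95,"roll": 0,"grip": 75},
    {"x": 3.6,"y": -0.1,"z": 1.95,"roll": 0,"grip": 75},
    {"x": 0,"y": 0,"z": 0,"roll": 0,"grip": 75},
  ],
)

```text
clock: 26.55
eef_pos: [415.2, 284.6, 139.8]
eef_rot: [-1.261, -1.106, 1.105]
contact_force: [0.5, -0.4, 0.3]
finger_gap: 63.8
```

Run:
```python
from h import *
go((420,281,140),(420,281,79),yaw=172)
```

```text
t 26.6 pos [415. 285. 140.] zyaw 172.1 tilt 0.6 gap 63.8 F [ 0.5 -0.4  0.3] j [ 0.59  0.2  -0.44  0.93  0.01 -0.84]
to (420, 281, 140) xyz cm [-0.29 -0.03 -0.52] len 0.6 rows>= 1
to (420, 281, 79) xyz cm [-0.04  6.1  -0.05] len 6.1 rows>= 2
roll deg (cw+) 0.1
```

>>> apply_moves(
  motion=[
    {"x": -0.3,"y": 0,"z": -0.5,"roll": 0,"grip": 75},
    {"x": 0,"y": 0,"z": 0,"roll": 0,"grip": 75},
    {"x": 0,"y": 2.0,"z": 0,"roll": 0,"grip": 75},
    {"x": 0,"y": 2.0,"z": 0,"roll": 0,"grip": 75},
    {"x": 0,"y": 1.6,"z": 0,"roll": 0,"grip": 75},
    {"x": 0,"y": 0,"z": 0,"roll": 0,"grip": 75},
  ],
)

```text
clock: 27.15
eef_pos: [419.3, 274.8, 77.7]
eef_rot: [-1.264, -1.096, 1.107]
contact_force: [-0.5, 0.3, 0.1]
finger_gap: 63.9
```

Run:
```python
from h import *
go((420,281,79),yaw=172)
```

```text
t 27.1 pos [419. 275.  78.] zyaw 171.8 tilt 0.6 gap 63.9 F [-0.5  0.3  0.1] j [ 0.57  0.27 -0.51  0.8   0.01 -0.85]
to (420, 281, 79) xyz cm [ 0.63 -0.13  0.03] len 0.6 rows>= 1
roll deg (cw+) -0.2
```

>>> apply_moves(
  motion=[
    {"x": 0.6,"y": 0,"z": 0,"roll": 0,"grip": 75},
    {"x": 0,"y": 0,"z": 0,"roll": 0,"grip": 45},
    {"x": 0,"y": 0,"z": 0,"roll": 0,"grip": 45},
    {"x": 0,"y": 0,"z": 0,"roll": 0,"grip": 45},
    {"x": 0,"y": 0,"z": 0,"roll": 0,"grip": 45},
    {"x": 0,"y": 0,"z": 0,"roll": 0,"grip": 45},
  ],
)

```text
clock: 27.75
eef_pos: [422.6, 279.9, 80.1]
eef_rot: [-1.266, -1.096, 1.102]
contact_force: [0.1, 0.2, -1.0]
finger_gap: 44.6
```

>>> apply_moves(
  motion=[
    {"x": 0,"y": -1.5,"z": 0,"roll": 0,"grip": 45},
    {"x": 0,"y": -2,"z": 0,"roll": 0,"grip": 45},
    {"x": -3.1,"y": 0,"z": -0.8,"roll": 0,"grip": 45},
    {"x": -3.1,"y": 0,"z": -0.8,"roll": 0,"grip": 45},
    {"x": -3.1,"y": 0,"z": -0.8,"roll": 0,"grip": 45},
    {"x": -3.1,"y": 0,"z": -0.8,"roll": 0,"grip": 45},
    {"x": -3.1,"y": 0,"z": -0.8,"roll": 0,"grip": 45},
    {"x": -0.2,"y": 0,"z": -2.7,"roll": 0,"grip": 45},
    {"x": -0.2,"y": 0,"z": -2.7,"roll": 0,"grip": 45},
    {"x": -0.2,"y": 0,"z": -2.7,"roll": 0,"grip": 45},
    {"x": -0.2,"y": 0,"z": -2.7,"roll": 0,"grip": 45},
    {"x": -0.2,"y": 0,"z": -2.7,"roll": 0,"grip": 45},
    {"x": -0.2,"y": 0,"z": -2.7,"roll": 0,"grip": 45},
    {"x": -0.2,"y": 0,"z": -2.7,"roll": 0,"grip": 45},
    {"x": 0,"y": 0,"z": 0,"roll": 0,"grip": 45},
  ],
)

```text
clock: 29.25
eef_pos: [631.5, 72.9, 115.0]
eef_rot: [-1.266, -1.101, 1.104]
contact_force: [0.2, -1.1, -0.1]
finger_gap: 44.8
```

Run:
```python
from h import *
go((628,64,100),(628,64,52),yaw=172)
cups()
```

```text
t 29.2 pos [631.  73. 115.] zyaw 171.8 tilt 0.4 gap 44.8 F [ 0.2 -1.1 -0.1] j [ 0.11  0.46 -0.14  0.98  0.   -1.32]
to (628, 64, 100) xyz cm [-0.93  1.5   0.21] len 1.8 rows>= 1
to (628, 64, 52) xyz cm [-0.02  4.8  -0.03] len 4.8 rows>= 2
roll deg (cw+) -0.2
scene [241. 231.] [223 212  34  37 633] [ 595. -162.   25.]
scene [383. 272.] [379 264   9  21  74] [506. 178.  55.]
scene [314. 283.] [303 267  21  30 404] [604.  60.  25.]
scene [509. 287.] [504 280  11  19  71] [357. 423.  25.]
scene [509. 287.] [504 280  11  19  71] [376. 422.  55.]
scene [395. 334.] [379 317  30  36 900] [614. 275.  55.]
scene [414. 335.] [412 325   5  22  59] [593. 308.  55.]
scene [486. 347.] [477 330  19  34 541] [531. 442.  55.]
scene [470. 346.] [466 333   9  27 154] [547. 414.  55.]
scene [443. 382.] [438 378  10  10  50] [645. 406.  55.]
top [379. 245.] [372 239  14  13  89] [ 604. -144.   25.]
```

>>> apply_moves(
  motion=[
    {"x": -1.2,"y": 2,"z": 0,"roll": 0,"grip": 45},
    {"x": 0,"y": 2,"z": -0.1,"roll": 0,"grip": 45},
    {"x": 0,"y": 1.3,"z": -0.1,"roll": 0,"grip": 45},
    {"x": 0,"y": 0.8,"z": 0,"roll": 0,"grip": 45},
    {"x": 0,"y": 0.1,"z": 0,"roll": 0,"grip": 45},
    {"x": 0,"y": 0,"z": 0,"roll": 0,"grip": 45},
  ],
)

```text
clock: 29.95
eef_pos: [622.8, 63.3, 51.7]
eef_rot: [-1.26, -1.1, 1.11]
contact_force: [1.7, 0.1, -0.7]
finger_gap: 44.9
```

Run:
```python
from h import *
go((627,60,50),(614,-31,50),(601,-120,50),(597,-150,50),yaw=172)
```

```text
t 29.9 pos [623.  63.  52.] zyaw 172.1 tilt 0.7 gap 44.9 F [ 1.7  0.1 -0.7] j [ 0.1   0.5  -0.22  0.86  0.01 -1.33]
to (627, 60, 50) xyz cm [-0.27  0.16 -0.46] len 0.6 rows>= 1
to (614, -31, 50) xyz cm [-9.19 -0.03  0.03] len 9.2 rows>= 3
to (601, -120, 50) xyz cm [-8.99 -0.03  0.06] len 9.0 rows>= 2
to (597, -150, 50) xyz cm [-3.03 -0.01 -0.02] len 3.0 rows>= 1
roll deg (cw+) 0.1
```

Touch down first, then slide in.

>>> apply_moves(
  motion=[
    {"x": 0,"y": 0.3,"z": -0.4,"roll": 0,"grip": 45},
    {"x": -1.8,"y": 0.1,"z": 0,"roll": 0,"grip": 45},
    {"x": -1.8,"y": 0.05,"z": 0,"roll": 0,"grip": 45},
    {"x": -1.8,"y": 0.1,"z": 0,"roll": 0,"grip": 45},
    {"x": -1.8,"y": 0.05,"z": 0,"roll": 0,"grip": 45},
    {"x": 0,"y": 0.05,"z": 0,"roll": 0,"grip": 45},
  ],
)

```text
clock: 30.55
eef_pos: [619.8, -13.8, 48.5]
eef_rot: [-1.264, -1.106, 1.106]
contact_force: [-0.2, 0.1, -0.9]
finger_gap: 44.7
```

Run:
```python
from h import *
go((614,-31,50),(601,-120,50),(597,-150,50),yaw=172)
```

```text
t 30.6 pos [620. -14.  49.] zyaw 172.1 tilt 0.4 gap 44.7 F [-0.2  0.1 -0.9] j [-0.03  0.49 -0.25  0.83  0.01 -1.46]
to (614, -31, 50) xyz cm [-1.79 -0.15  0.34] len 1.8 rows>= 1
to (601, -120, 50) xyz cm [-8.99 -0.04  0.06] len 9.0 rows>= 2
to (597, -150, 50) xyz cm [-3.03 -0.02 -0.02] len 3.0 rows>= 1
roll deg (cw+) 0.1
```

>>> apply_moves(
  motion=[
    {"x": -1.6,"y": 0,"z": 0.3,"roll": 0,"grip": 45},
    {"x": -1.6,"y": 0.05,"z": 0,"roll": 0,"grip": 45},
    {"x": -1.6,"y": 0,"z": 0,"roll": 0,"grip": 45},
    {"x": -1.6,"y": 0.05,"z": 0,"roll": 0,"grip": 45},
    {"x": -1.2,"y": 0,"z": 0,"roll": 0,"grip": 45},
    {"x": -1.2,"y": 0,"z": 0,"roll": 0,"grip": 45},
    {"x": 0,"y": 0,"z": 0,"roll": 0,"grip": 45},
  ],
)

```text
clock: 31.25
eef_pos: [605.8, -108.0, 49.1]
eef_rot: [-1.266, -1.109, 1.099]
contact_force: [0.3, -1.1, -1.3]
finger_gap: 44.8
```

Run:
```python
from h import *
go((597,-150,50),yaw=172)
```

```text
t 31.2 pos [ 606. -108.   49.] zyaw 171.9 tilt 0.5 gap 44.8 F [ 0.3 -1.1 -1.3] j [-0.18  0.48 -0.27  0.82  0.01 -1.61]
to (597, -150, 50) xyz cm [-4.28 -0.13  0.28] len 4.3 rows>= 1
roll deg (cw+) -0.1
```

>>> apply_moves(
  motion=[
    {"x": -1.0,"y": 0,"z": 0.3,"roll": 0,"grip": 45},
    {"x": -1.0,"y": 0,"z": 0,"roll": 0,"grip": 45},
    {"x": -0.8,"y": 0,"z": 0,"roll": 0,"grip": 45},
    {"x": -0.7,"y": 0,"z": 0,"roll": 0,"grip": 45},
    {"x": -0.3,"y": 0,"z": 0,"roll": 0,"grip": 45},
  ],
)

```text
clock: 31.75
eef_pos: [597.1, -146.3, 48.6]
eef_rot: [-1.263, -1.112, 1.098]
contact_force: [-0.6, 0.5, -0.9]
finger_gap: 44.5
```

>>> apply_moves(
  motion=[
    {"x": -0.3,"y": 0,"z": 0,"roll": 0,"grip": 45},
    {"x": -0.3,"y": 0,"z": 0,"roll": 0,"grip": 45},
  ],
)

```text
clock: 31.95
eef_pos: [596.3, -152.5, 48.6]
eef_rot: [-1.262, -1.112, 1.098]
contact_force: [0.7, 2.5, 2.2]
finger_gap: 44.6
```

>>> apply_moves(
  motion=[
    {"x": -0.3,"y": 0,"z": 0,"roll": 0,"grip": 45},
    {"x": -0.3,"y": 0,"z": 0,"roll": 0,"grip": 45},
  ],
)

```text
clock: 32.15
eef_pos: [595.8, -156.0, 48.4]
eef_rot: [-1.258, -1.117, 1.094]
contact_force: [2.3, 14.4, 1.5]
finger_gap: 44.8
```

Run:
```python
from h import *
st()
s=cap('scene')
cv2.imwrite('pics/k8.png',cv2.resize(s['color'][180:310,190:330],(560,520),interpolation=2)[:,:,::-1])
```

```text
t 32.1 pos [ 596. -156.   48.] zyaw 172.2 tilt 1.1 gap 44.8 F [ 2.3 14.4  1.5] j [-0.27  0.48 -0.26  0.83  0.02 -1.7 ]
```

View pics/k8.png

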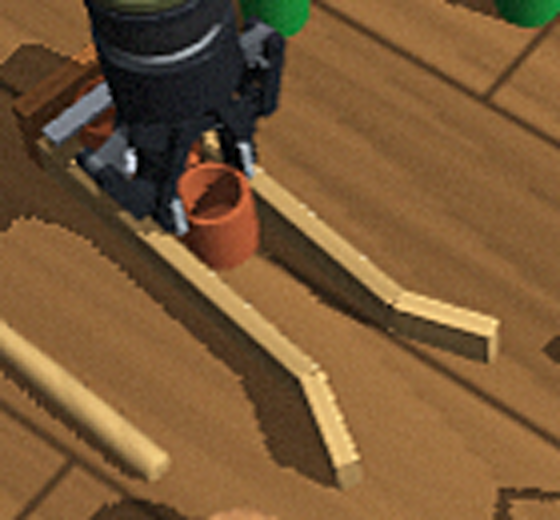

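>>> apply_moves(
  motion=[
    {"x": 0,"y": 0,"z": 0,"roll": 0,"grip": 60},
    {"x": 0,"y": 0,"z": 0,"roll": 0,"grip": 65},
    {"x": 0,"y": 0,"z": 0,"roll": 0,"grip": 65},
    {"x": 0,"y": -2,"z": 0,"roll": 0,"grip": 65},
    {"x": 0,"y": -3,"z": 0,"roll": 0,"grip": 65},
    {"x": 0,"y": -4,"z": 0,"roll": 0,"grip": 65},
    {"x": 3.5,"y": -3,"z": 0,"roll": 0,"grip": 65},
    {"x": 4,"y": -3,"z": 0,"roll": 0,"grip": 65},
    {"x": 4,"y": -1,"z": 0,"roll": 0,"grip": 65},
    {"x": 4,"y": 0,"z": 0,"roll": 0,"grip": 65},
    {"x": 4,"y": 0,"z": 0,"roll": 0,"grip": 65},
    {"x": 0,"y": 0,"z": 0,"roll": 0,"grip": 65},
  ],
)

```text
clock: 33.4
eef_pos: [623.6, 35.5, 217.7]
eef_rot: [-1.266, -1.109, 1.093]
contact_force: [0.1, 0.1, 0.2]
finger_gap: 55.3
```

Run:
```python
from h import *
st()
s=cap('scene');t=cap('top')
cv2.imwrite('pics/k9.png',np.hstack([cv2.resize(s['color'][180:280,190:290],(400,400),interpolation=2),cv2.resize(t['color'][210:290,350:450],(400,320),interpolation=2).repeat(1,0) if 0 else cv2.resize(t['color'][200:300,350:450],(400,400),interpolation=2)])[:,:,::-1])
```

```text
t 33.4 pos [624.  36. 218.] zyaw 171.7 tilt 0.7 gap 55.3 F [0.1 0.1 0.2] j [ 0.05  0.37 -0.03  1.17  0.01 -1.38]
```

View pics/k9.png

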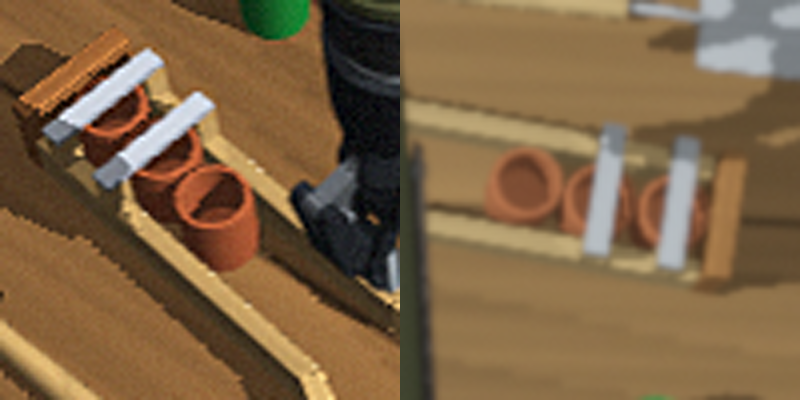

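Run:
```python
from h import *
t=cap('top');s=cap('scene')
u=np.array([-.143,-.99])
for n,c,x0,y0,pts in(('T',t,350,200,[(525-400,184),(598-400,202),(670-400,213)]),('S',s,190,180,[(214,193),(165,150),(113,104)])):
    for a,b in pts:
        p=ray(c,x0+a/4,y0+b/4,50); print(n,p.round(0),'s from mouth',round((p[:2]-(614,-31))@u,1))
for a,b in((708,160),(700,280)): print(ray(t,350+(a-400)/4,200+b/4,58).round(0))
for a,b in((22,115),(130,52)): print('Sstop',ray(s,190+a/4,180+b/4,58).round(0))
st()
```

```text
T [ 595. -147.   50.] s from mouth 117.8
T [ 586. -193.   50.] s from mouth 164.3
T [ 581. -238.   50.] s from mouth 209.6
S [ 595. -149.   50.] s from mouth 119.3
S [ 589. -192.   50.] s from mouth 162.9
S [ 582. -239.   50.] s from mouth 210.6
[ 614. -260.   58.]
[ 538. -256.   58.]
Sstop [ 623. -273.   58.]
Sstop [ 551. -252.   58.]
t 33.6 pos [623.  30. 217.] zyaw 171.4 tilt 0.6 gap 55.5 F [1.3 0.2 0.1] j [ 0.04  0.37 -0.03  1.17  0.01 -1.38]
```

>>> apply_moves(
  motion=[
    {"x": -4,"y": 2,"z": 0,"roll": 0,"grip": 0},
    {"x": -4,"y": 3,"z": 0,"roll": 0,"grip": 0},
    {"x": -4,"y": 3,"z": 0,"roll": 0,"grip": 0},
    {"x": 0,"y": 0,"z": 0,"roll": 0,"grip": 0},
    {"x": 0,"y": 0,"z": 0,"roll": 0,"grip": 0},
  ],
)

```text
clock: 34.1
eef_pos: [603.3, -97.1, 133.8]
eef_rot: [-1.274, -1.098, 1.086]
contact_force: [-0.0, 1.0, 0.8]
finger_gap: -0.0
```

Run:
```python
from h import *
go((606,-85,100),(606,-85,40),(602,-112,40),yaw=172)
```

```text
t 34.1 pos [603. -97. 134.] zyaw 171.0 tilt 0.5 gap -0.0 F [-0.   1.   0.8] j [-0.16  0.4  -0.19  0.99  0.01 -1.58]
to (606, -85, 100) xyz cm [ 1.21  3.39 -0.07] len 3.6 rows>= 1
to (606, -85, 40) xyz cm [-0.05  6.    0.  ] len 6.0 rows>= 2
to (602, -112, 40) xyz cm [-2.73 -0.02 -0.03] len 2.7 rows>= 1
roll deg (cw+) -1.0
```

>>> apply_moves(
  motion=[
    {"x": 1.4,"y": 0,"z": 0,"roll": 1,"grip": 0},
    {"x": 0,"y": 3,"z": 0,"roll": 0,"grip": 0},
    {"x": 0,"y": 3,"z": 0,"roll": 0,"grip": 0},
    {"x": 0,"y": 2.5,"z": 0,"roll": 0,"grip": 0},
    {"x": 0,"y": 0.5,"z": 0,"roll": 0,"grip": 0},
    {"x": 0,"y": 0,"z": 0,"roll": 0,"grip": 0},
  ],
)

```text
clock: 34.7
eef_pos: [609.9, -83.6, 47.3]
eef_rot: [-1.289, -1.087, 1.066]
contact_force: [-0.7, -0.1, 0.8]
finger_gap: -0.4
```

Run:
```python
from h import *
go((602,-112,40),yaw=172)
```

```text
t 34.7 pos [610. -84.  47.] zyaw 169.7 tilt 0.7 gap -0.4 F [-0.7 -0.1  0.8] j [-0.14  0.48 -0.28  0.81  0.01 -1.53]
to (602, -112, 40) xyz cm [-2.94  0.7   0.28] len 3.0 rows>= 1
roll deg (cw+) -2.3
```

>>> apply_moves(
  motion=[
    {"x": 0,"y": 0.5,"z": 0.3,"roll": -2,"grip": 0},
    {"x": -1.0,"y": 0,"z": 0,"roll": 0,"grip": 0},
    {"x": -0.8,"y": 0,"z": 0,"roll": 0,"grip": 0},
    {"x": -0.4,"y": 0,"z": 0,"roll": 0,"grip": 0},
  ],
)

```text
clock: 35.1
eef_pos: [607.6, -106.4, 47.9]
eef_rot: [-1.28, -1.118, 1.09]
contact_force: [-0.1, 0.2, 0.3]
finger_gap: -0.3
```

>>> apply_moves(
  motion=[
    {"x": -0.3,"y": 0,"z": 0,"roll": 0,"grip": 0},
    {"x": -0.3,"y": 0,"z": 0,"roll": 0,"grip": 0},
  ],
)

```text
clock: 35.3
eef_pos: [607.7, -114.0, 49.4]
eef_rot: [-1.283, -1.119, 1.088]
contact_force: [0.2, 0.5, 0.0]
finger_gap: -0.0
```

>>> apply_moves(
  motion=[
    {"x": 0,"y": 1.0,"z": 0.5,"roll": 0,"grip": 0},
    {"x": -0.2,"y": 0,"z": 0,"roll": 0,"grip": 0},
    {"x": -0.2,"y": 0,"z": 0,"roll": 0,"grip": 0},
  ],
)

```text
clock: 35.6
eef_pos: [602.3, -116.2, 38.6]
eef_rot: [-1.281, -1.121, 1.085]
contact_force: [2.8, 7.7, 5.3]
finger_gap: -0.2
```

>>> apply_moves(
  motion=[
    {"x": -0.2,"y": 0,"z": 0,"roll": 0,"grip": 0},
    {"x": -0.2,"y": 0,"z": 0,"roll": 0,"grip": 0},
  ],
)

```text
clock: 35.8
eef_pos: [602.4, -116.3, 38.7]
eef_rot: [-1.275, -1.128, 1.08]
contact_force: [0.6, 7.5, 2.8]
finger_gap: 0.0
```

>>> apply_moves(
  motion=[
    {"x": -0.4,"y": 0,"z": 0,"roll": 0,"grip": 0},
    {"x": -0.4,"y": 0,"z": 0,"roll": 0,"grip": 0},
  ],
)

```text
clock: 36.0
eef_pos: [602.9, -116.5, 39.1]
eef_rot: [-1.262, -1.141, 1.071]
contact_force: [2.3, 13.0, 1.7]
finger_gap: 0.0
```

>>> apply_moves(
  motion=[
    {"x": 1.0,"y": 0,"z": 0,"roll": 0,"grip": 0},
    {"x": 1.5,"y": 0,"z": 0,"roll": 0,"grip": 0},
    {"x": 0,"y": -3,"z": 0,"roll": 0,"grip": 0},
    {"x": 0,"y": -4,"z": 0,"roll": 0,"grip": 0},
    {"x": 3,"y": -4,"z": 0,"roll": 0,"grip": 0},
    {"x": 4,"y": -3,"z": 0,"roll": 0,"grip": 0},
    {"x": 4,"y": -1,"z": 0,"roll": 0,"grip": 0},
    {"x": 4,"y": 0,"z": 0,"roll": 0,"grip": 0},
    {"x": 0,"y": 0,"z": 0,"roll": 0,"grip": 0},
  ],
)

```text
clock: 36.9
eef_pos: [622.6, 62.9, 200.0]
eef_rot: [-1.263, -1.137, 1.073]
contact_force: [0.3, -0.2, 0.4]
finger_gap: 0.2
```

Run:
```python
from h import *
st()
s=cap('scene');t=cap('top')
cv2.imwrite('pics/k10.png',np.hstack([cv2.resize(s['color'][130:430,190:560],(456,370)),cv2.resize(t['color'][200:300,350:450],(340,370),interpolation=2)])[:,:,::-1])
```

```text
t 36.9 pos [623.  63. 200.] zyaw 172.1 tilt 2.2 gap 0.2 F [ 0.3 -0.2  0.4] j [ 0.09  0.36 -0.08  1.1   0.03 -1.35]
```

View pics/k10.png

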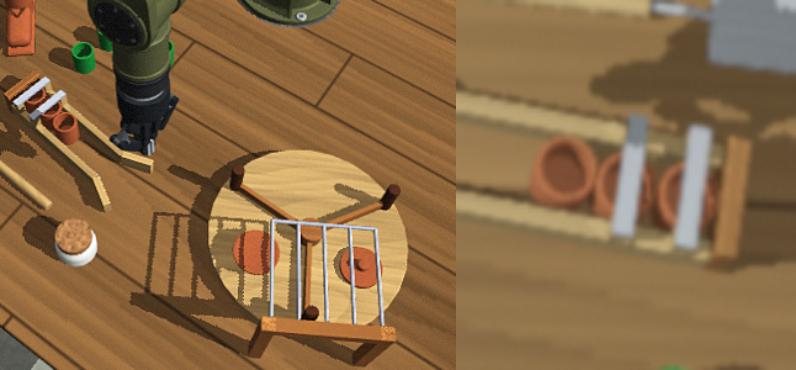

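```bash
python3 -c "
from plant import r
print(r.finish_job())"
```

```text
the job is handed in; nothing more can be done
None
```

The job is done and handed in at about 37 s on the robot's clock. The three terracotta cups present, two from the bay and one from the bench, are in the lane in single file.

- **Turntable:** I turned it by one of its knobs. The grip slipped off once partway, so I took hold again and finished the turn. The bay's middle ended at about 208° around the axis, and the rack's axis put the open side at about 208–210°.
- **Cups:** Each cup was set on the bench outside the mouth and drawn in while held. The last one pushed the others under the straps. The second cup was riding about 4 mm off the bench at the mouth, and I lowered it back while it was just inside the rails.
- **Final checks:**
  - A last push with shut fingers met a firm 13 N and moved nothing, so the file is closed up against the end stop.
  - The cups measured about 45 mm and 46 mm apart, close to the 46 mm expected. All three looked upright.
  - They measured about 2 mm short of the stop, within the camera calibration and contradicted by the firm push.
  - The bowl and lid are still on the turntable. I did not measure the boot, jar, spatula and green cups again, but the arm stayed clear of them and nothing looked disturbed in the last picture.

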